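# Lay a model boat's stern tube in the sloping gluing jig and clamp it

### The arm

A 6-joint arm with a two-finger parallel gripper is mounted at the origin on the work surface. World frame = base frame: x ahead of the robot, y to its left, z up, the work surface at z = 0. Lengths are in m, angles in rad, forces in N, time in s.
With the tool pointing down it reaches from about 0.3 to 0.875 m from the base axis. Payload 4.2 kg.
Tool frame: the origin (TCP) lies at the very end of the fingers, on their centre line; the grasp point (between the pads) lies 19 mm behind it (manip.grasp_offset is the distance from the TCP to the grasp point, in m); z points along the fingers, x is the direction in which the jaws open and shut, and the axes are right-handed (so a half turn about z gives the same grasp; the last joint's range is limited). The gripper opens to 85 mm and grips with 20 to 120 N. Pads are 22 mm wide; open, the fingers measure 114 mm over their backs; the gripper's body (76 mm by 85 mm) begins 54 mm behind the grasp point. The pads swing forward as they close: fully open they stand 13 mm farther back than shut.
Start: joints at [1.186, 0.32, 1.565, -0, 1.257, -0.02], TCP at [0.205, 0.537, 0.193] pointing down, gripper open.
Joint ranges: [-3.11, 3.11], [-0.84, 2.01], [0.21, 2.61], [-1.34, 4.49], [0.05, 2.63], [-2.56, 2.56]. Speed limits (rad/s): [2.57, 2.57, 3.14, 3.14, 3.14, 3.14].

### API

Orientations are given as a unit quaternion [w, x, y, z].
In Python, from workcell import manip gives the robot as it stands. The module is installed in compiled form; this text tells all that it offers.
- The arm moves only by the tool apply_moves, never from a script. Its argument "plan" is a list that holds one entry, the list of rows, each a list of 5 numbers: the finger opening in m, from 0 to 0.0854, then the shift along the tool's x, y, z in m, then the turn about the tool's z in degrees. In form: [[[hand, x, y, z, spin], ...]]. A call has 1 to 20 rows; each row is the pose to reach, as a shift and turn from the pose commanded when the call began, along the tool's axes at that moment; what a row does not reach only later rows make up. A row lasts 1/8 s, in which the tool goes at most 62.5 mm and 10.7 degrees, less where a joint would pass 70% of its speed; a pose out of reach is approached as far as the arm can. A call with a gripper value outside its range is refused whole. The fingers move at their own pace and stop on an object; "newtons" is the grip in N (left out, the last holds). Time passes only in rows, so rows that repeat a pose let the fingers close. It gives the time, the measured TCP pose, the force and the opening at its end, in the units of the state.
- manip.get_state(): the state, without advancing time (a new reading comes with each control period).
- manip.read_camera(name): name is "scene" or "top" or "wrist"; returns a dict with "image" (480x640x3 uint8, red, green, blue), "vfov" (degrees; the focal length in pixels is half the picture's height over the tangent of half this angle, whatever the lens; pixels are square), "cx", "cy" (the principal point, pixels), "k1" (the pictures are not rectified: a ray, as slopes to the right and down, at radius r is drawn at 1 + k1 r^2 times it, then the intrinsics apply), "pose" (4x4, takes a point from camera to world coordinates); the wrist camera has in their place "mount" (4x4, takes a point from camera to tool coordinates, whose origin is the TCP and whose axes are the tool frame's). Camera axes: x right, y down, z forward; pixel columns grow to the right and rows downward; lengths in m; the calibration is good to about 2 mm. A picture is of the moment at which its call begins: read the wrist's pose just before it. There is no depth.
- manip.finish_job(): hands the job in, once; it reports no verdict.
The state is a dict: "clock": time; "joint_positions": joint angles; "joint_vel": joint speeds; "tau": joint torques, N m; "tcp_pos": TCP position; "orientation": TCP orientation; "ft_force": force on the tool from outside, world axes, zero at the start; "moment": the same for the moment, N m; "grip_width": opening from 0.0 (shut) to 1.0 (fully open).
Only numpy, scipy, OpenCV 4.12 (cv2) and the standard library are available. Lean on these libraries where they do the work, as an engineer would, in place of code of your own. Each camera call takes 0.05 s, during which the arm holds its last target.

### The job

Lay the flanged brass tube lengthwise in the groove along the top of the narrow sloping ridge of the gluing jig, flange at the upper end and the plain end up against the stop at the bottom; set it down, do not drop it. Then swing the hinged hold-down over until its rubber pad rests on the tube. Leave the other things on the bench where they are.

Things in the scene. Friction and masses are not known exactly. Their poses are not given: they have to be found in the camera images.
- tube_mid (a point): centre of the loose flanged brass tube (160 g): outside diameter 22 mm, length 160 mm overall, its axis along this point's x axis, +x towards the flange. At the +x end is a two-eared flat flange 36 mm wide (y) by 22 mm (z) by 6 mm thick, so that the tube lies level on the bench on one flat side of the flange, its axis 11 mm up. It balances close to this point
- tube_flange (a point): centre of the end face of the tube at the flange, 80 mm from tube_mid
- tube_foot (a point): centre of the plain end face of the tube, 80 mm from tube_mid
- ridge: sloping ridge of the fixed jig. Origin: on the stop's face, where the centre of the tube's plain end comes when the tube is home, 65 mm above the bench. x points up the slope along the groove (20 degrees above level, roughly away from the robot), y across, z square to the slope. Home, the tube's axis lies on this x axis with tube_mid at x = 80 mm
- groove_top (a point): upper end of the plywood ridge, on the tube's axis (ridge x = 130 mm; the tube overhangs it by 30 mm). The ridge is 14 mm wide, from x = 5 to 130 mm; its top is a shallow V groove, sides 30 degrees from flat, lowest line 13 mm and edges 9 mm below the tube's axis
- stop_top (a point): top of the stop, midway (ridge x = -5, z = 12 mm): an aluminium plate filling ridge x = -10 to 0 mm, 28 mm wide, with a hinge cheek on each side up to z = 30 mm. The jig's base board is 230 by 80 by 15 mm; its centre lies 55 mm from the stop's face towards uphill, seen from above
- holddown (a joint): angle (rad) of the hold-down, a small steel arm hinged on the stop (axis along ridge y at ridge x = -6, z = 22 mm). 0: parallel to the slope, pad just resting on the tube at home; grows as it swings up and back, at most 2.1 (1.57: square to the slope); without the tube it can sink to -0.25. Friction hinge: stays where left, about 1 N at the crossbar moves it
- crossbar (a point): centre of the round crossbar (10 mm diameter, 40 mm long, along ridge y) at the free end of the hold-down, 57 mm from the hinge; a fingertip can push it. The arm is 10 mm wide, 6 mm thick; the rubber pad (12 mm across) is under it, 45 mm from the hinge, reaching 11 mm below the arm's centre line
- mould_a: white silicone mould, disc 84 mm across, 28 mm tall, three-bladed hollow on top; bystander
- mould_b: white silicone mould, disc 84 mm across, 28 mm tall, with a small metal three-bladed propeller on top; bystander
- offcut: plain piece of 22 mm brass tube 60 mm long without flange, standing on end; bystander
- weight: two dark grey triangular weights in a stack, lying on a round wooden ring; bystander
- spatula: flat spatula, 170 mm long, lying on the bench; bystander
- pliers: pliers about 150 mm long, lying on the bench; bystander
- cap: white screw cap 34 mm across, 14 mm tall; bystander
Mind the look-alikes: they are no part of the job. Of the things shaped like the part that bears tube_mid, the brass one is meant.

How it is judged:
On the way, in this order (a step that is already met when the one before it is completed fails the run):
1. the tube lies in the groove, flange uppermost, plain end against the stop, with the hold-down still up (angle between the x axis of tube_mid and the x axis of ridge, either way round below 0.06 rad and y of tube_mid in the frame of ridge between -0.004 and 0.004 m and z of tube_mid in the frame of ridge between -0.004 and 0.004 m and x of tube_foot in the frame of ridge below 0.005 m and value of joint holddown above 0.8 rad), for 0.2 s.
2. the hold-down is lowered onto the tube (angle between the x axis of tube_mid and the x axis of ridge, either way round below 0.06 rad and y of tube_mid in the frame of ridge between -0.004 and 0.004 m and z of tube_mid in the frame of ridge between -0.004 and 0.004 m and x of tube_foot in the frame of ridge below 0.005 m and value of joint holddown between -0.08 and 0.07 rad), for 0.2 s.
At the end, for the whole second after the job is handed in: The tube lies in the groove along the ridge (within 0.06 rad, within 4 mm across and in height), flange at the upper end, its plain end within 5 mm of the stop, at rest; the hold-down is down with its pad on the tube (joint between -0.08 and 0.07 rad) (all of step 2 and linear speed of tube below 0.01 m/s); the robot touches nothing.
It fails at once if the tube is dropped (falls freely by more than about 12 mm) (linear speed of tube above 0.5 m/s and contact force between tube and the fingers below 0.01 N).
It fails at once if another thing on the bench is shifted by more than 20 mm (distance of any of mould_a, mould_b, offcut, weight, spatula, pliers, cap from where it was at the start of the episode above 0.02 m).
It also fails if it takes over 58 s, if anything falls off the work surface, if the arm or the gripper's body presses on something with over 40 N, if the wrist force passes 120 N, or if a joint passes its speed limit or range.

## Working session

There is one attempt and no reset: what is moved stays moved. The work goes in short steps, Python scripts to look and compute and a tool call to move; the robot and the scene stay as the last step left them, time stands still between calls to the robot, and variables do not carry over. Pictures are saved under pics/ and viewed, and the job is handed in when it is done.

Besides the shell and the picture viewer there is one more tool, called after "Call:" as a command line: name --argument value ..., lists and objects as JSON in quotes. apply_moves: Moves the arm, as the interface text tells. Its arguments: {"type":"object","properties":{"plan":{"type":"array","items":{"type":"array","items":{"type":"array","items":{"type":"number"}}}},"newtons":{"type":"number"}},"required":["plan"]}

```bash
mkdir -p pics
python3 - <<'E'
from workcell import manip
import cv2,pickle
print(manip.get_state())
d={}
for n in("scene","top","wrist"):
    c=manip.read_camera(n); cv2.imwrite(f"pics/{n}0.png",c["image"][:,:,::-1]); d[n]=c
    print(n,{k:v for k,v in c.items() if k!="image"})
pickle.dump(d,open("c0.pkl","wb"))
E
```

```text
{'clock': 0.0, 'joint_positions': array([ 1.18598498e+00,  3.20318652e-01,  1.56566989e+00, -2.47726147e-05,
        1.25740626e+00, -1.99838685e-02]), 'joint_vel': array([-1.18238389e-03,  5.41191796e-05,  1.27822606e-03,  1.06252838e-03,
        1.11063333e-03,  1.40271341e-03]), 'tau': array([-1.76535235e-03, -4.15517664e+01, -2.34151769e+01, -2.35882389e-04,
        8.16078682e-03, -3.83306443e-06]), 'tcp_pos': array([0.20494747, 0.53665297, 0.19167051]), 'orientation': array([ 5.05903827e-04,  8.23644304e-01,  5.67106029e-01, -7.45745555e-04]), 'ft_force': array([-0.12840162, -0.89978469,  0.66593406]), 'moment': array([ 0.0094771 , -0.01281273,  0.05738735]), 'grip_width': 0.99696317381097}
scene {'vfov': 44.34892191961046, 'cx': 308.9399050351913, 'cy': 237.57020664620228, 'k1': 0.0674651805955959, 'pose': array([[ 0.69662687,  0.4708639 , -0.54129307,  1.31324616],
       [ 0.71717068, -0.43661537,  0.54316962, -0.70294733],
       [ 0.01942209, -0.76658607, -0.64184778,  0.96235493],
       [ 0.        ,  0.        ,  0.        ,  1.        ]])}
top {'vfov': 53.4393233962086, 'cx': 321.8166537939683, 'cy': 235.96433269420393, 'k1': 0.014237172667006843, 'pose': array([[-0.01636183, -0.99375427,  0.11038456,  0.49748244],
       [-0.99983581,  0.01540145, -0.00954748,  0.00743974],
       [ 0.00778776, -0.11052265, -0.99384309,  1.14334096],
       [ 0.        ,  0.        ,  0.        ,  1.        ]])}
wrist {'vfov': 61.05959861959549, 'cx': 317.6848401686811, 'cy': 247.9159536499502, 'k1': 0.019198611294431688, 'mount': array([[ 9.99999079e-01, -5.14955574e-04, -1.25542006e-03,
         2.23127157e-04],
       [ 8.80986047e-04,  9.50068296e-01,  3.12040792e-01,
        -8.07462263e-02],
       [ 1.03204766e-03, -3.12041611e-01,  9.50067875e-01,
        -1.81454432e-01],
       [ 0.00000000e+00,  0.00000000e+00,  0.00000000e+00,
         1.00000000e+00]])}
```

View pics/top0.png

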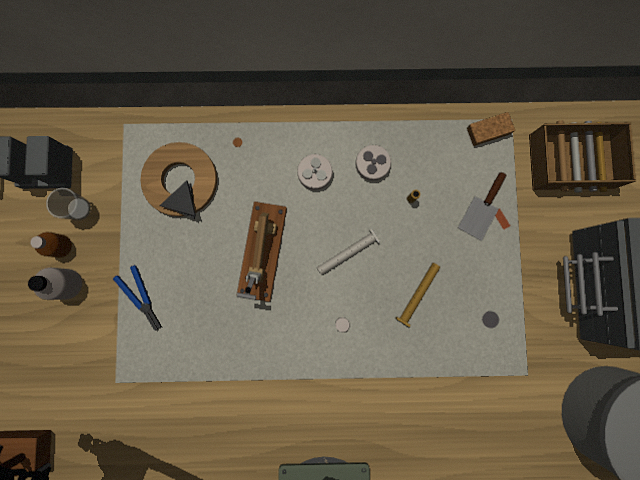

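View pics/scene0.png

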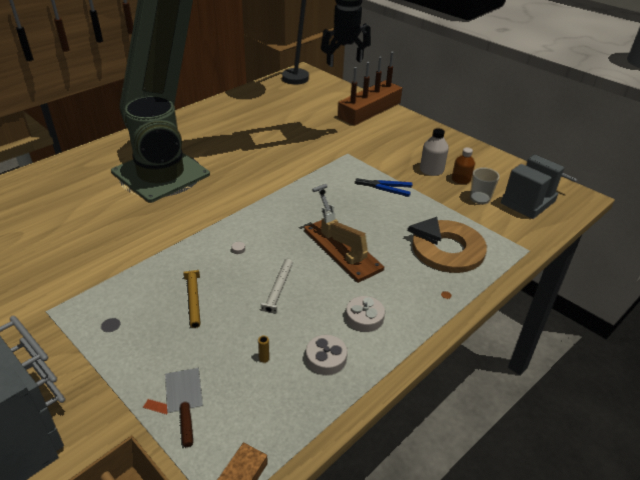

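View pics/wrist0.png

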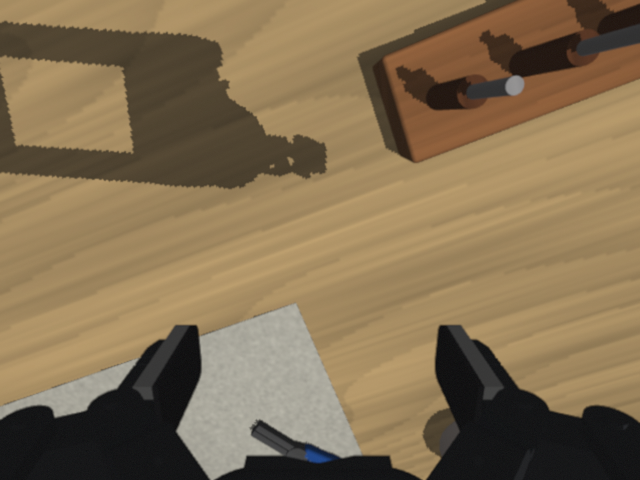

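```bash
cat > h.py <<'E'
import numpy as np,cv2,pickle
from scipy.spatial.transform import Rotation as R
def K(c):
    f=240/np.tan(np.radians(c["vfov"])/2); return f
def proj(c,P,pose=None):
    T=c["pose"] if pose is None else pose
    p=(np.atleast_2d(P)-T[:3,3])@T[:3,:3]; s=p[:,:2]/p[:,2:]
    r2=(s**2).sum(1,keepdims=True); s=s*(1+c["k1"]*r2)
    return s*K(c)+[c["cx"],c["cy"]]
def ray(c,uv,pose=None):
    T=c["pose"] if pose is None else pose
    d=(np.atleast_2d(uv)-[c["cx"],c["cy"]])/K(c); s=d.copy()
    for _ in range(20): s=d/(1+c["k1"]*(s**2).sum(1,keepdims=True))
    return T[:3,3],np.c_[s,np.ones(len(s))]@T[:3,:3].T
def atz(c,uv,z,pose=None):
    o,d=ray(c,uv,pose); return o+d*((z-o[2])/d[:,2])[:,None]
def wpose(st,c):
    q=st["orientation"]; T=np.eye(4); T[:3,:3]=R.from_quat([q[1],q[2],q[3],q[0]]).as_matrix(); T[:3,3]=st["tcp_pos"]
    return T@c["mount"]
def crop(img,x0,y0,x1,y1,s,name):
    cv2.imwrite(name,cv2.resize(img[y0:y1,x0:x1,::-1],None,fx=s,fy=s,interpolation=cv2.INTER_CUBIC))
E
python3 - <<'E'
from h import *
d=pickle.load(open("c0.pkl","rb"))
t=d["top"]["image"];s=d["scene"]["image"]
crop(t,380,250,460,340,6,"pics/t_tube.png")
crop(t,225,190,305,315,4.8,"pics/t_jig.png")
crop(s,150,255,230,335,7,"pics/s_tube.png")
crop(s,290,175,390,285,5,"pics/s_jig.png")
E
```

```text
(no output)
```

View pics/t_tube.png

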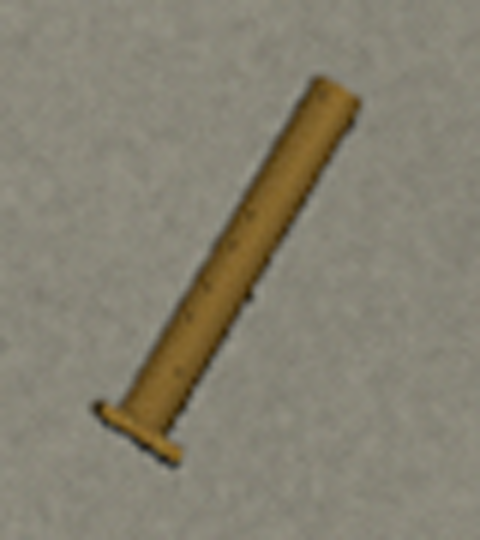

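View pics/t_jig.png

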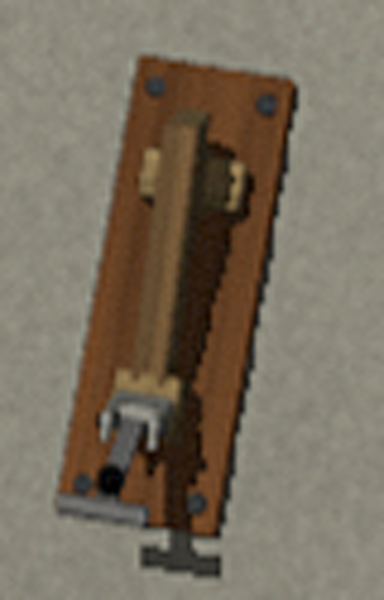

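View pics/s_jig.png

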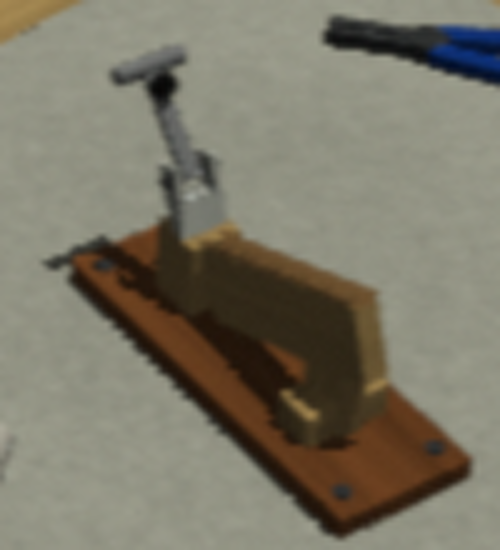

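Run:
```python
from h import *
from scipy.optimize import least_squares
d=pickle.load(open("c0.pkl","rb")); t=d["top"];s=d["scene"]
ft=np.array([[338,92],[138,432]])/6+[380,250]
print("tube",atz(t,ft,0.011))
# jig: boards corners (top face z=15): local (u along uphill, v left)
tc=np.array([[138,60],[296,83],[217,530]])/4.8+[225,190]
print("corn",atz(t,tc,.015))
sc=np.array([[343,520],[467,462],[72,258]])/5+[290,175]
print("corn scene",atz(s,sc,.015))
```

```text
tube [[ 0.5488375  -0.27433545  0.011     ]
 [ 0.41744029 -0.19037387  0.011     ]]
corn [[0.70601115 0.15838115 0.015     ]
 [0.6932122  0.07966645 0.015     ]
 [0.47275432 0.11999596 0.015     ]]
corn scene [[0.69975334 0.0789946  0.015     ]
 [0.71328568 0.15147453 0.015     ]
 [0.47497821 0.12073984 0.015     ]]
```

Call:
apply_moves --plan '[[[0.0854,0,0,-0.06,0],[0.0854,-0.619,0.534,-0.06,11.7],[0.0854,-0.619,0.534,-0.06,11.7],[0.0854,-0.619,0.534,-0.06,11.7],[0.0854,-0.619,0.534,-0.06,11.7],[0.0854,-0.619,0.534,-0.06,11.7],[0.0854,-0.619,0.534,-0.06,11.7],[0.0854,-0.619,0.534,-0.06,11.7],[0.0854,-0.619,0.534,-0.06,11.7],[0.0854,-0.619,0.534,-0.06,11.7],[0.0854,-0.619,0.534,-0.06,11.7],[0.0854,-0.619,0.534,-0.06,11.7],[0.0854,-0.619,0.534,-0.06,11.7],[0.0854,-0.619,0.534,-0.06,11.7],[0.0854,-0.619,0.534,-0.06,11.7],[0.0854,-0.619,0.534,-0.06,11.7],[0.0854,-0.619,0.534,-0.06,11.7],[0.0854,-0.619,0.534,-0.06,11.7]]]'

```text
clock: 2.4
tcp_pos: [0.483, -0.2303, 0.2529]
orientation: [0.0, 0.877, 0.481, 0.0]
ft_force: [-0.2, 1.0, 0.4]
grip_width: 0.998
```

```bash
cat > snap.py <<'E'
import sys
from workcell import manip
from h import *
def snap(tag,cams=("wrist",)):
    st=manip.get_state(); d={"st":st}
    for n in cams:
        c=manip.read_camera(n); d[n]=c; cv2.imwrite(f"pics/{n}_{tag}.png",c["image"][:,:,::-1])
    if "wrist" in d: d["wp"]=wpose(st,d["wrist"])
    pickle.dump(d,open(f"c_{tag}.pkl","wb"))
    q=st["orientation"];M=R.from_quat([q[1],q[2],q[3],q[0]]).as_matrix()
    print("t %.2f tcp %s F %s grip %.4f yaw(x) %.2f zax %s j6 %.2f"%(st["clock"],st["tcp_pos"].round(4),st["ft_force"].round(2),st["grip_width"],np.degrees(np.arctan2(M[1,0],M[0,0])),M[:,2].round(4),st["joint_positions"][5]))
    return d
if __name__=="__main__": snap(sys.argv[1],sys.argv[2].split(",") if len(sys.argv)>2 else ("wrist",))
E
python3 snap.py 1
```

```text
t 2.40 tcp [ 0.483  -0.2303  0.2529] F [-0.22  0.96  0.43] grip 0.9984 yaw(x) 57.49 zax [ 5.e-04  0.e+00 -1.e+00] j6 -1.47
```

View pics/wrist_1.png

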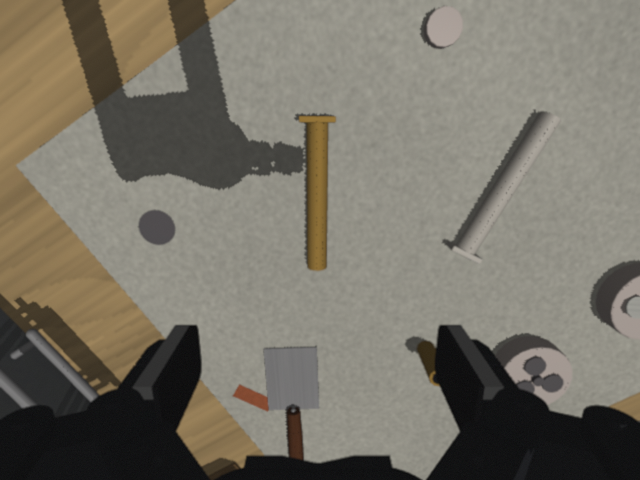

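Run:
```python
from h import *
d=pickle.load(open("c_1.pkl","rb")); w=d["wrist"];p=d["wp"]
crop(w["image"],270,90,370,290,3,"pics/w1c.png")
print(atz(w,[[317.5,269],[317,118]],.011,p))
print(proj(w,[[.483,-.2303,.011],[.4831,-.2324,.011]],p))
```

```text
[[ 0.55281897 -0.27552407  0.011     ]
 [ 0.41767875 -0.18980427  0.011     ]]
[[318.00944869 195.02914947]
 [316.37599088 196.17431564]]
```

View pics/w1c.png

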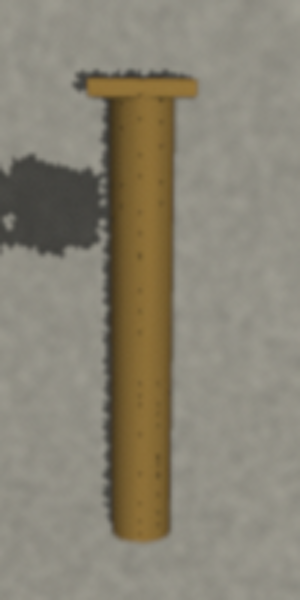

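Call:
apply_moves --plan '[[[0.06,-0.001,-0.009,0.06,0],[0.06,-0.001,-0.009,0.12,0],[0.06,-0.001,-0.009,0.18,0],[0.06,-0.001,-0.009,0.22,0],[0.05,-0.001,-0.009,0.235,0],[0.05,-0.001,-0.009,0.245,0],[0.05,-0.001,-0.009,0.245,0],[0.05,-0.001,-0.009,0.245,0]]]'

```text
clock: 3.45
tcp_pos: [0.4761, -0.2281, 0.0088]
orientation: [0.001, 0.877, 0.48, 0.001]
ft_force: [0.5, -0.1, -0.2]
grip_width: 0.583
```

```bash
python3 snap.py 2
```

```text
t 3.45 tcp [ 0.4761 -0.2281  0.0088] F [ 0.48 -0.09 -0.18] grip 0.5826 yaw(x) 57.40 zax [ 0.0026 -0.0012 -1.    ] j6 -1.47
```

View pics/wrist_2.png

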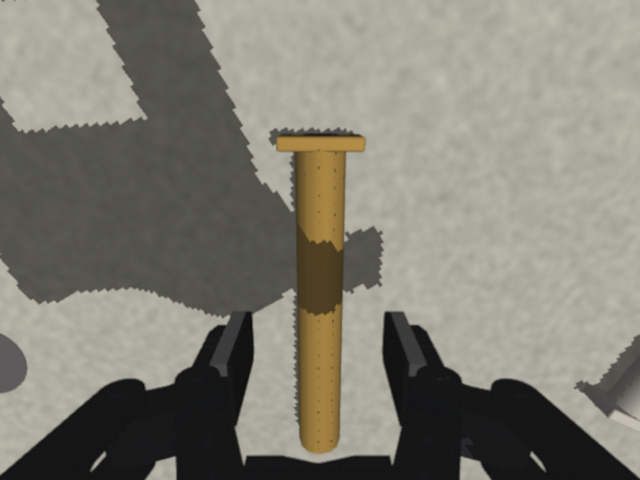

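Call:
apply_moves --plan '[[[0.05,0,0,0.005,0],[0.04,0,0,0.006,0],[0.03,0,0,0.006,0],[0.02,0,0,0.006,0],[0.012,0,0,0.006,0],[0.012,0,0,0.006,0],[0.012,0,0,0.006,0],[0.012,0,0,0.006,0]]]' --newtons 50

```text
clock: 4.5
tcp_pos: [0.4751, -0.2276, 0.0015]
orientation: [-0.0, 0.877, 0.48, 0.0]
ft_force: [1.1, 0.2, -0.4]
grip_width: 0.14
```

```bash
python3 snap.py 3
```

```text
t 4.50 tcp [ 0.4751 -0.2276  0.0015] F [ 1.12  0.16 -0.37] grip 0.1398 yaw(x) 57.40 zax [ 0.e+00  1.e-04 -1.e+00] j6 -1.47
```

View pics/wrist_3.png

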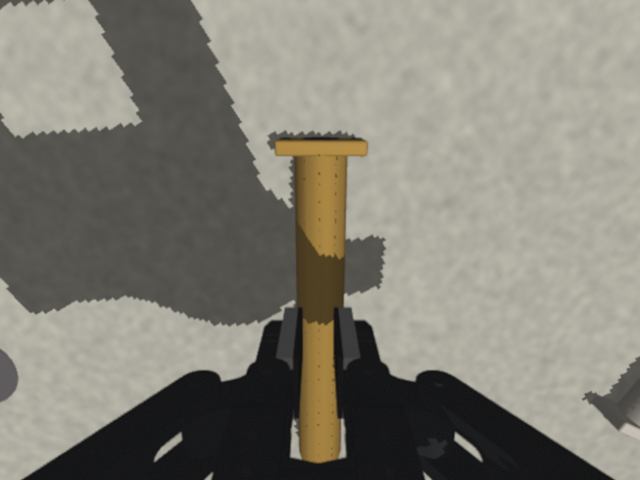

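```bash
python3 - <<'E'
from h import *
d=pickle.load(open("c_3.pkl","rb")); w=d["wrist"];p=d["wp"]
crop(w["image"],220,270,420,480,3.5,"pics/w3c.png")
s=d["st"]["tcp_pos"]
x=np.array([.5388,.8425,0]);y=np.array([.8425,-.5388,0]);
for h in (0,.011,.022,.03,.06):
  print(h,proj(w,[np.r_[s[:2],h]+x*a for a in (-.011,.011)],p).round(0).tolist())
E
python3 snap.py 3b scene,top
```

```text
0 [[296.0, 288.0], [341.0, 288.0]]
0.011 [[294.0, 298.0], [342.0, 298.0]]
0.022 [[293.0, 308.0], [343.0, 308.0]]
0.03 [[292.0, 317.0], [344.0, 317.0]]
0.06 [[287.0, 358.0], [350.0, 358.0]]
t 4.55 tcp [ 0.4751 -0.2276  0.0015] F [ 0.61 -1.16 -0.17] grip 0.1361 yaw(x) 57.40 zax [ 1.e-04  1.e-04 -1.e+00] j6 -1.47
```

View pics/w3c.png

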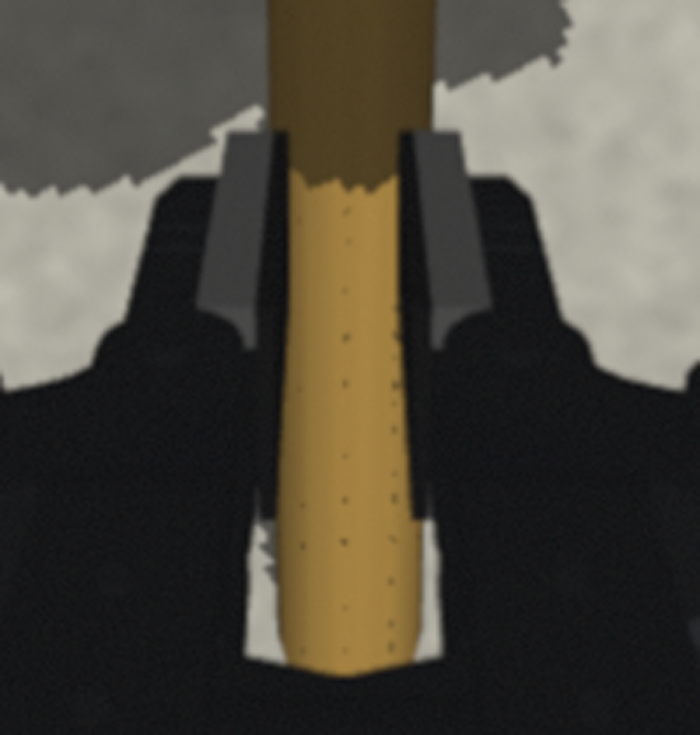

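View pics/scene_3b.png

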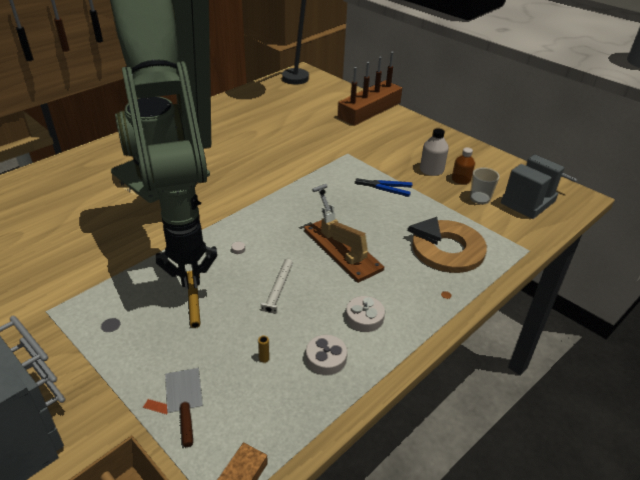

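Run:
```python
from h import *
d=pickle.load(open("c_3b.pkl","rb")); w=d["scene"]
crop(w["image"],150,230,230,340,7,"pics/s3c.png")
```

```text
(no output)
```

View pics/s3c.png

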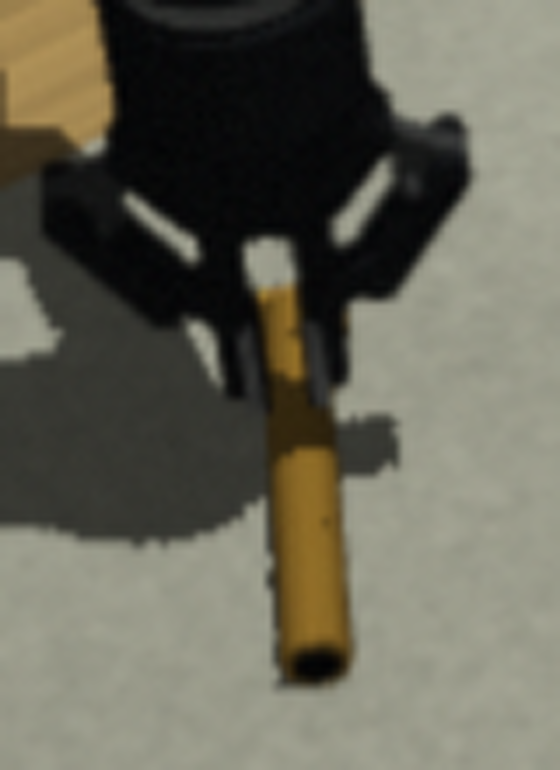

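Call:
apply_moves --plan '[[[0.0,0,0,0,0],[0.0,0,0,0,0],[0.0,0,0,-0.002,0],[0.0,0,0,-0.005,0],[0.0,0,0,-0.008,0],[0.0,0,0,-0.008,0],[0.0,0,0,-0.008,0]]]' --newtons 50

```text
clock: 5.52
tcp_pos: [0.475, -0.2276, 0.0095]
orientation: [-0.0, 0.877, 0.48, 0.0]
ft_force: [0.5, 0.4, 0.1]
grip_width: 0.001
```

```bash
python3 snap.py 4 wrist,scene;  python3 - <<'E'
from h import *
d=pickle.load(open("c_4.pkl","rb")); w=d["scene"]
crop(w["image"],150,230,230,340,7,"pics/s4c.png")
E
```

```text
t 5.53 tcp [ 0.475  -0.2276  0.0095] F [0.48 0.36 0.06] grip 0.0006 yaw(x) 57.39 zax [ 1.e-04  1.e-04 -1.e+00] j6 -1.47
```

View pics/s4c.png

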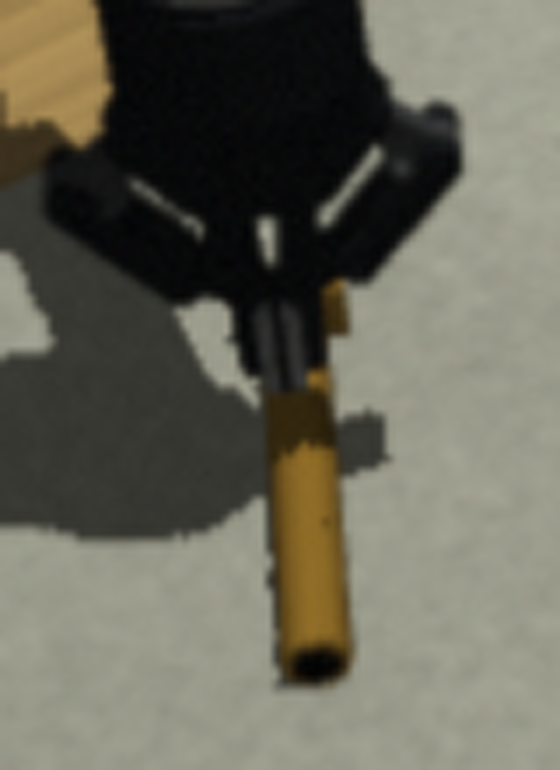

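View pics/wrist_4.png

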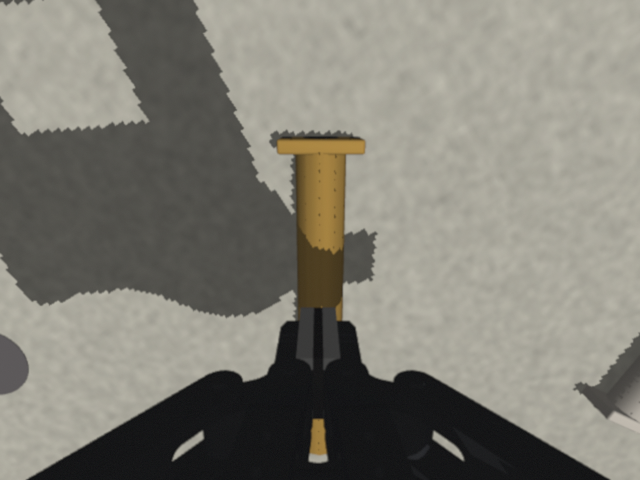

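Run:
```python
from h import *
d=pickle.load(open("c_4.pkl","rb")); s=d["scene"];w=d["wrist"]
t=d["st"]["tcp_pos"]
for h in (0,.01,.02,.03,.04):
  P=[t+[0,0,h]]
  print(h,proj(s,P),(proj(s,P)-[150,230])*7,proj(w,P,d["wp"]))
d=pickle.load(open("c0.pkl","rb"));s=d["scene"]
print(proj(s,[[0.205,.5366,.1917],[0.205,.5366,.2317]]))
crop(s["image"],300,0,400,90,6,"pics/s0g.png")
```

```text
0 [[192.20954968 294.7919291 ]] [[295.46684776 453.54350373]] [[318.06226413 289.2797713 ]]
0.01 [[191.73320889 291.62980125]] [[292.13246225 431.40860878]] [[318.06622585 298.12991004]]
0.02 [[191.2517776  288.43720133]] [[288.76244321 409.06040934]] [[318.07061804 307.92475166]]
0.03 [[190.7651684  285.21364787]] [[285.3561788  386.49553509]] [[318.07551518 318.82485474]]
0.04 [[190.27329179 281.95864846]] [[281.91304253 363.7105392 ]] [[318.0810101  331.02954957]]
[[343.07529704  79.46768689]
 [343.87066616  66.58206992]]
```

View pics/s0g.png

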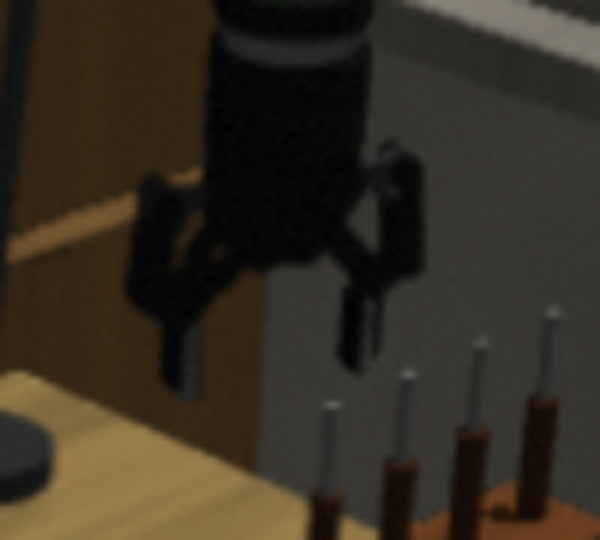

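Run:
```python
from h import *
d=pickle.load(open("c_4.pkl","rb")); s=d["scene"];w=d["wrist"]
t=d["st"]["tcp_pos"]; y=np.array([.8425,-.5388,0]);x=np.array([.5388,.8425,0])
for sy in(-.011,0,.011):
 for h in (.01,.02,.03,.04,.05):
  P=[t+[0,0,h]+sy*y]
  print(sy,h,((proj(s,P)-[170,250])*12).round(0),proj(w,P,d["wp"]).round(0))
crop(s["image"],170,250,220,300,12,"pics/s4d.png")
crop(w["image"],270,290,370,390,6,"pics/w4d.png")
```

```text
-0.011 0.01 [[258. 458.]] [[318. 276.]]
-0.011 0.02 [[252. 420.]] [[318. 285.]]
-0.011 0.03 [[246. 381.]] [[318. 295.]]
-0.011 0.04 [[240. 342.]] [[318. 306.]]
-0.011 0.05 [[234. 303.]] [[318. 318.]]
0 0.01 [[261. 500.]] [[318. 298.]]
0 0.02 [[255. 461.]] [[318. 308.]]
0 0.03 [[249. 423.]] [[318. 319.]]
0 0.04 [[243. 384.]] [[318. 331.]]
0 0.05 [[237. 344.]] [[318. 345.]]
0.011 0.01 [[264. 541.]] [[318. 319.]]
0.011 0.02 [[258. 503.]] [[318. 330.]]
0.011 0.03 [[252. 464.]] [[318. 342.]]
0.011 0.04 [[246. 425.]] [[318. 355.]]
0.011 0.05 [[240. 386.]] [[318. 370.]]
```

View pics/s4d.png

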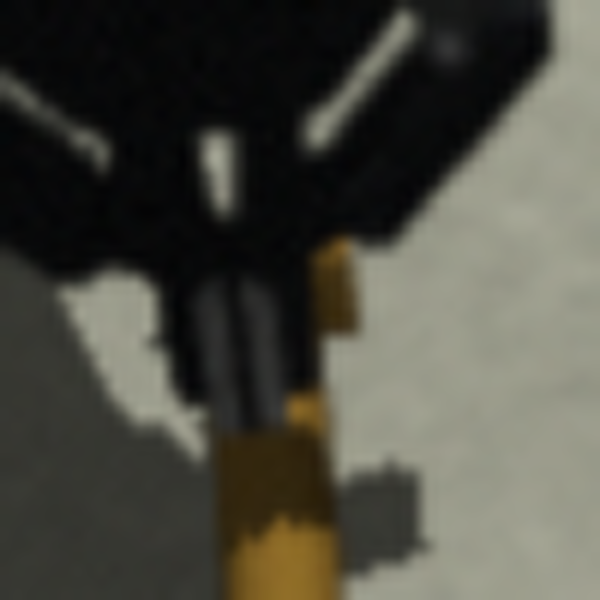

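View pics/w4d.png

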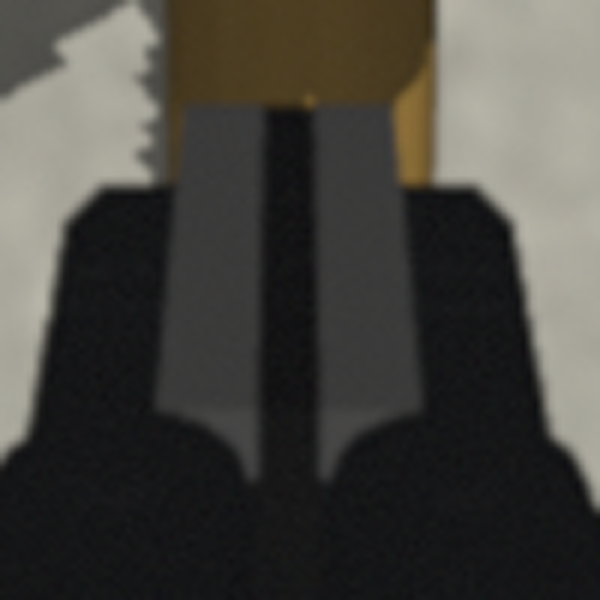

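```bash
python3 -c "
from workcell import manip
print(manip.grasp_offset,[a for a in dir(manip) if a[0]!='_'])"
```

```text
0.0187 ['Unreachable', 'finish_job', 'get_state', 'grasp_offset', 'read_camera']
```

Call:
apply_moves --plan '[[[0.05,0,0,-0.01,0],[0.05,0,0,-0.01,0],[0.05,0,0,-0.01,0],[0.05,0,0,-0.01,0],[0.05,0,0,-0.01,0],[0.05,0,0,0.01,0],[0.05,0,0,0.02,0],[0.05,0,0,0.03,0],[0.05,0,0,0.035,0],[0.05,0,0,0.035,0]]]'

```text
clock: 6.88
tcp_pos: [0.475, -0.2275, -0.0258]
orientation: [-0.0, 0.877, 0.48, -0.0]
ft_force: [0.1, -0.7, 0.2]
grip_width: 0.589
```

```bash
python3 snap.py 5 wrist,scene;  python3 - <<'E'
from h import *
d=pickle.load(open("c_5.pkl","rb")); w=d["scene"]
crop(w["image"],150,230,230,340,7,"pics/s5c.png")
E
```

```text
t 6.88 tcp [ 0.475  -0.2275 -0.0258] F [ 0.05 -0.67  0.19] grip 0.5887 yaw(x) 57.40 zax [-4.e-04  3.e-04 -1.e+00] j6 -1.47
```

View pics/s5c.png

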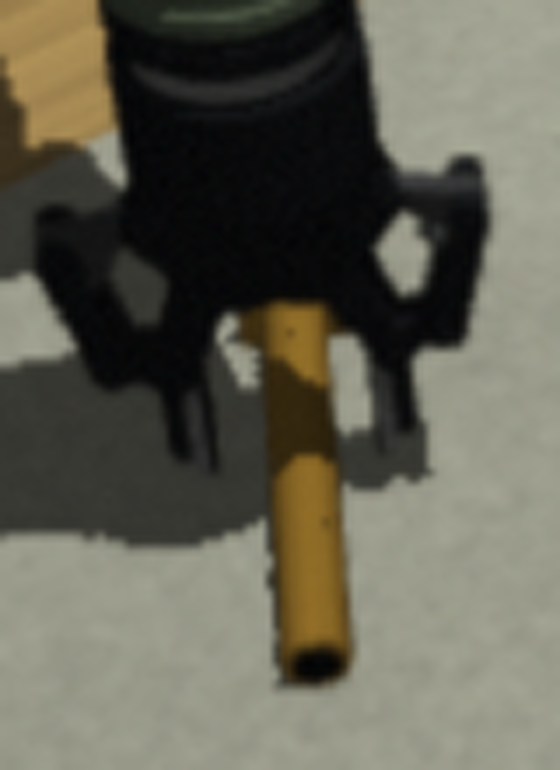

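View pics/wrist_5.png

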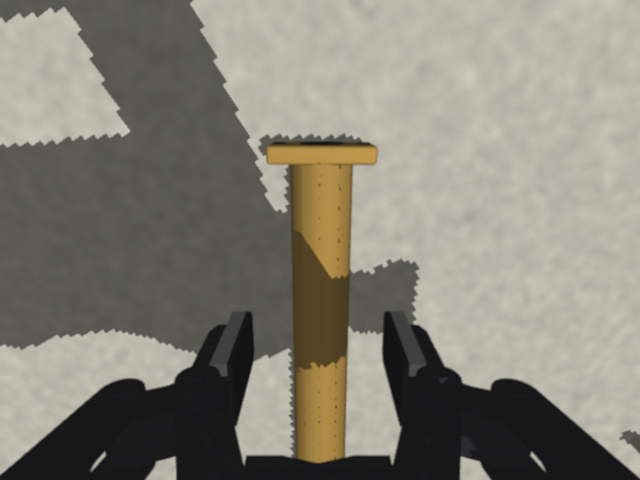

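Call:
apply_moves --plan '[[[0.05,0,0,0.005,0],[0.05,0,0,0.011,0],[0.04,0,0,0.011,0],[0.03,0,0,0.011,0],[0.02,0,0,0.011,0],[0.01,0,0,0.011,0],[0.0,0,0,0.011,0],[0.0,0,0,0.011,0],[0.0,0,0,0.011,0]]]' --newtons 50

```text
clock: 8.1
tcp_pos: [0.4752, -0.2276, -0.0362]
orientation: [0.0, 0.877, 0.48, 0.0]
ft_force: [-1.0, 0.9, 4.1]
grip_width: 0.233
```

```bash
python3 snap.py 6
```

```text
t 8.10 tcp [ 0.4752 -0.2276 -0.0362] F [-1.03  0.93  4.07] grip 0.2331 yaw(x) 57.40 zax [ 4.e-04 -1.e-04 -1.e+00] j6 -1.47
```

View pics/wrist_6.png

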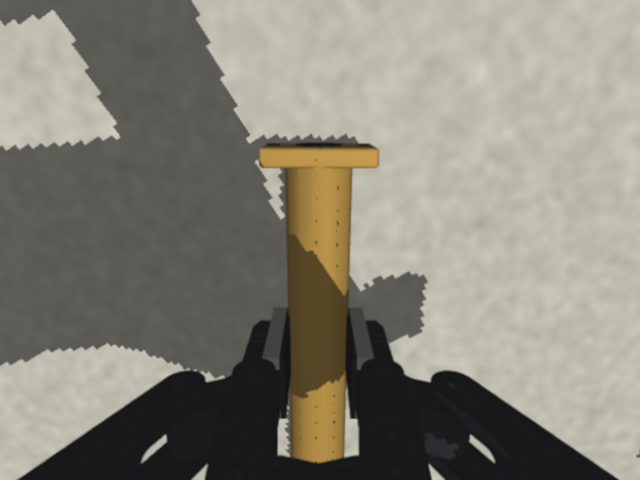

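Call:
apply_moves --plan '[[[0,0,0,-0.01,0],[0,0,0,-0.03,0],[0,0,0,-0.07,0],[0,0,0,-0.12,0],[0,0.02,-0.003,-0.17,10],[0,0.05,-0.008,-0.21,20],[0,0.08,-0.012,-0.24,30],[0,0.11,-0.017,-0.24,40],[0,0.14,-0.022,-0.24,50],[0,0.17,-0.026,-0.24,60],[0,0.2,-0.03,-0.24,70],[0,0.23,-0.035,-0.24,80],[0,0.26,-0.04,-0.24,90],[0,0.29,-0.045,-0.24,100],[0,0.32,-0.05,-0.24,110],[0,0.35,-0.055,-0.24,120],[0,0.37,-0.058,-0.24,130],[0,0.385,-0.06,-0.24,140],[0,0.388,-0.06,-0.24,150],[0,0.388,-0.06,-0.24,157.4]]]'

```text
clock: 10.65
tcp_pos: [0.6332, 0.1319, 0.2028]
orientation: [-0.001, -0.641, 0.767, 0.0]
ft_force: [-0.1, -0.2, -2.1]
grip_width: 0.237
```

Call:
apply_moves --plan '[[[0,0,0,0,0],[0,0,0,0,0],[0,0,0,0,0]]]'

```text
clock: 11.02
tcp_pos: [0.6334, 0.1315, 0.2035]
orientation: [-0.0, -0.643, 0.766, 0.0]
ft_force: [0.2, -0.2, -2.2]
grip_width: 0.239
```

```bash
python3 snap.py 7 wrist,scene,top;  python3 - <<'E'
from h import *
d=pickle.load(open("c_7.pkl","rb"))
crop(d["scene"]["image"],270,80,430,290,3,"pics/s7c.png")
E
```

```text
t 11.03 tcp [0.6334 0.1315 0.2035] F [ 0.18 -0.18 -2.21] grip 0.2388 yaw(x) -99.95 zax [-2.e-04  0.e+00 -1.e+00] j6 1.93
```

View pics/s7c.png

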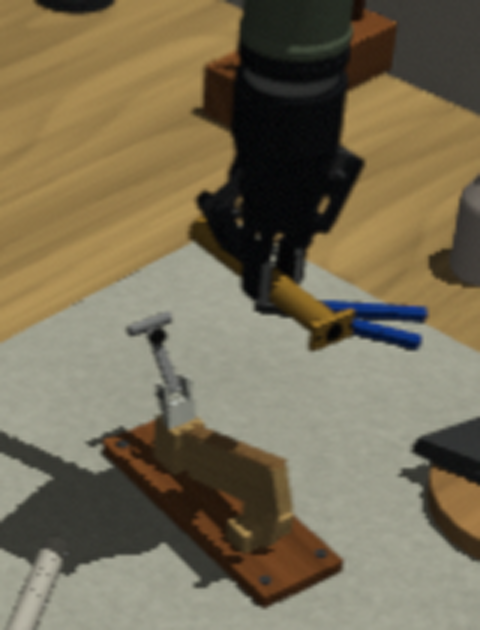

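View pics/wrist_7.png

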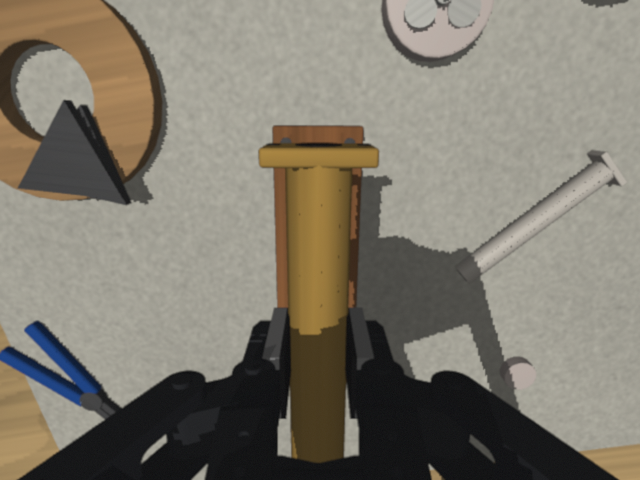

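```bash
cat > jig.py <<'E'
from h import *
from scipy.optimize import least_squares
d0=pickle.load(open("c0.pkl","rb")); d7=pickle.load(open("c_7.pkl","rb"))
a=np.radians(20)
def ridgeT(p):
    ox,oy,yaw=p
    T=np.eye(4);c,s=np.cos(yaw),np.sin(yaw)
    X=np.array([c*np.cos(a),s*np.cos(a),np.sin(a)]);Y=np.array([-s,c,0]);
    T[:3,0]=X;T[:3,1]=Y;T[:3,2]=np.cross(X,Y);T[:3,3]=[ox,oy,.065];return T
def board(p,u,v,z=.015):
    ox,oy,yaw=p;c,s=np.cos(yaw),np.sin(yaw);u=u+.055
    return np.array([ox+c*u-s*v,oy+s*u+c*v,z])
def rp(p,x,y,z): T=ridgeT(p);return T[:3,:3]@[x,y,z]+T[:3,3]
E
python3 - <<'E'
from jig import *
t=d0["top"];s=d0["scene"];w=d7["wrist"];wp=d7["wp"]
crop(w["image"],250,110,390,200,5,"pics/w7c.png")
crop(t["image"],235,195,295,305,5.4,"pics/tj.png")
obs=[]
def A(cam,uv,f,pose=None,wt=1): obs.append((cam,np.array(uv),f,pose,wt))
T=lambda x,y:(x/4.8+225,y/4.8+190)
S=lambda x,y:(x/5+290,y/5+175)
A(t,T(138,60),lambda p:board(p,.115,.04));A(t,T(296,83),lambda p:board(p,.115,-.04));A(t,T(217,530),lambda p:board(p,-.115,-.04))
A(s,S(343,520),lambda p:board(p,.115,-.04));A(s,S(467,462),lambda p:board(p,.115,.04));A(s,S(72,258),lambda p:board(p,-.115,-.04))
A(w,(273.5,126),lambda p:board(p,.115,.04),wp);A(w,(363,126),lambda p:board(p,.115,-.04),wp)
def res(p): return np.concatenate([proj(c,f(p),po)[0]-uv for c,uv,f,po,_ in obs])
r=least_squares(res,[.536,.1487,-.175],loss="soft_l1")
print(r.x,np.degrees(r.x[2]));print(res(r.x).reshape(-1,2).round(1))
for (cam,n,of,k) in((t,"top",(225,190),4.8),(s,"scene",(290,175),5)):
  print(n,[((proj(cam,rp(r.x,*q))[0]-of)*k).round(0).tolist() for q in((.13,.007,-.009),(.13,-.007,-.009),(-.005,0,.012),(-.006-.0,0,.079))])
E
```

```text
[ 0.53486018  0.14888983 -0.17723004] -10.154533446256721
[[ 0.  -1.3]
 [ 0.  -0.8]
 [-0.   1.7]
 [-1.3 -1.1]
 [ 0.6 -2.2]
 [-1.9 -1. ]
 [-1.3 -0.4]
 [ 1.2 -0.1]]
top [[167.0, 126.0], [197.0, 130.0], [138.0, 418.0], [109.0, 469.0]]
scene [[371.0, 285.0], [347.0, 295.0], [189.0, 186.0], [165.0, 59.0]]
```

View pics/w7c.png

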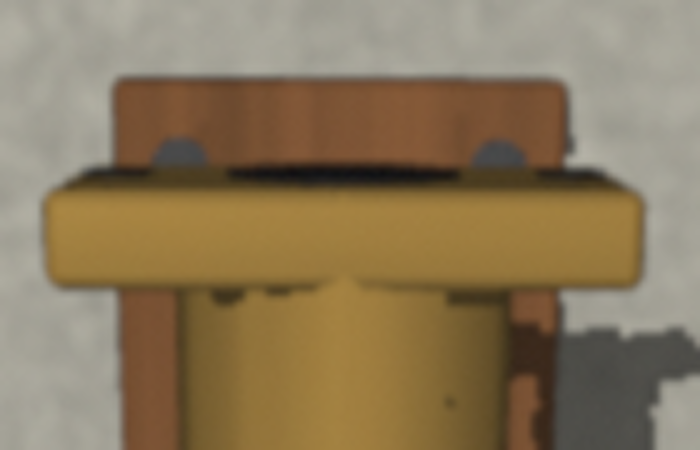

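View pics/tj.png

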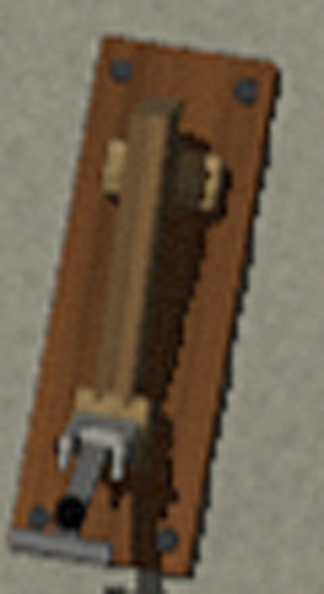

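```bash
cat > ov.py <<'E'
from jig import *
def overlay(cam,p,x0,y0,x1,y1,k,name,pose=None,th=None):
    im=cv2.resize(cam["image"][y0:y1,x0:x1,::-1],None,fx=k,fy=k,interpolation=cv2.INTER_CUBIC)
    def L(pts,col):
        q=((proj(cam,pts,pose)-[x0,y0]+.5)*k).round().astype(int)
        cv2.polylines(im,[q],False,col,1)
    b=lambda z:[board(p,u,v,z) for u,v in((-.115,-.04),(.115,-.04),(.115,.04),(-.115,.04),(-.115,-.04))]
    L(b(.015),(255,255,0))
    L([rp(p,x,y,-.009) for x,y in((.005,-.007),(.13,-.007),(.13,.007),(.005,.007),(.005,-.007))],(0,255,0))
    L([rp(p,x,y,.012) for x,y in((-.01,-.014),(0,-.014),(0,.014),(-.01,.014),(-.01,-.014))],(0,0,255))
    if th is not None:
        L([rp(p,-.006+.057*np.cos(th),y,.022+.057*np.sin(th)) for y in(-.02,.02)],(255,0,255))
        L([rp(p,-.006+r*np.cos(th),0,.022+r*np.sin(th)) for r in(0,.057)],(255,0,255))
    cv2.imwrite(name,im)
E
python3 - <<'E'
from ov import *
p=[ 0.53486018 , 0.14888983, -0.17723004]
overlay(d0["top"],p,230,190,300,310,5,"pics/ot.png",th=1.7)
overlay(d0["scene"],p,295,175,390,285,6,"pics/os.png",th=1.7)
E
```

```text
(no output)
```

View pics/ot.png

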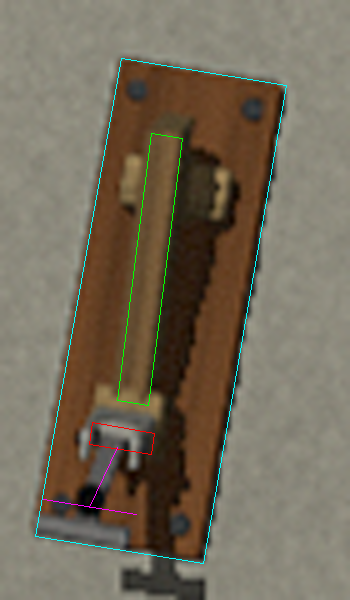

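View pics/os.png

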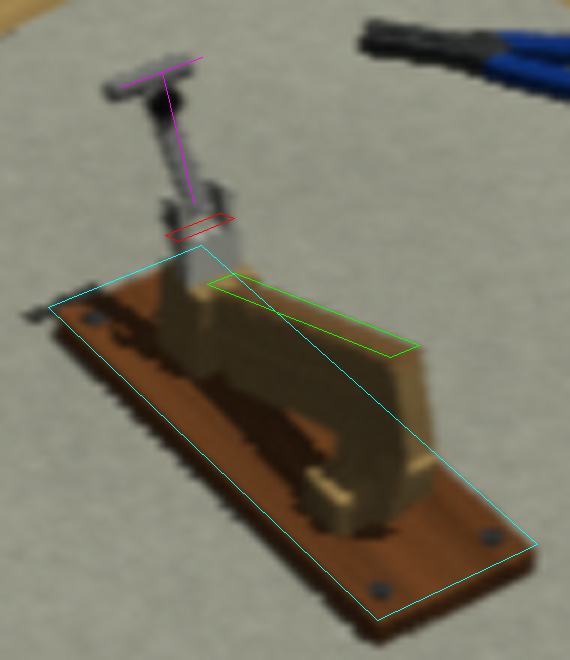

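Call:
apply_moves --plan '[[[0,0.04,0.02,0,0],[0,0.08,0.05,0,0],[0,0.08,0.05,0,0],[0,0.08,0.05,0,0]]]'

```text
clock: 11.68
tcp_pos: [0.5711, 0.0617, 0.204]
orientation: [0.001, -0.643, 0.766, -0.0]
ft_force: [-0.2, -0.4, -2.4]
grip_width: 0.235
```

```bash
python3 snap.py 8 wrist
python3 - <<'E'
from ov import *
d=pickle.load(open("c_8.pkl","rb"))
p=[ 0.53486018 , 0.14888983, -0.17723004]
overlay(d["wrist"],p,120,0,320,300,2,"pics/ow8.png",pose=d["wp"],th=1.7)
E
```

```text
t 11.68 tcp [0.5711 0.0617 0.204 ] F [-0.25 -0.42 -2.41] grip 0.2349 yaw(x) -100.01 zax [ 1.8e-03  6.0e-04 -1.0e+00] j6 1.83
```

View pics/wrist_8.png

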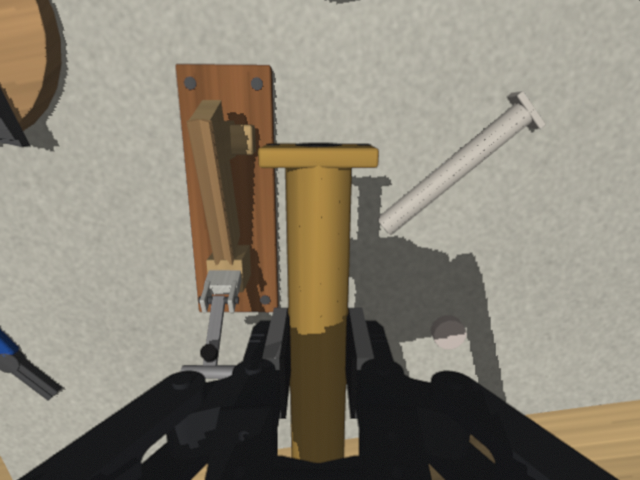

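View pics/ow8.png

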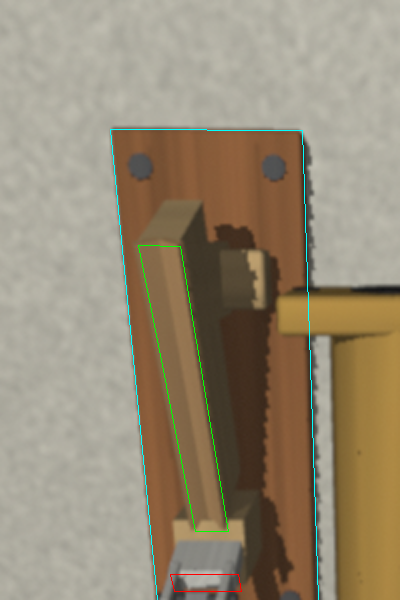

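Run:
```python
from ov import *
d=pickle.load(open("c_8.pkl","rb"))
p=[ 0.53486018 , 0.14888983, -0.17723004]
overlay(d["wrist"],p,175,90,275,190,6,"pics/ow8a.png",pose=d["wp"],th=1.7)
overlay(d["wrist"],p,175,220,275,320,6,"pics/ow8b.png",pose=d["wp"],th=1.7)
```

```text
(no output)
```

View pics/ow8a.png

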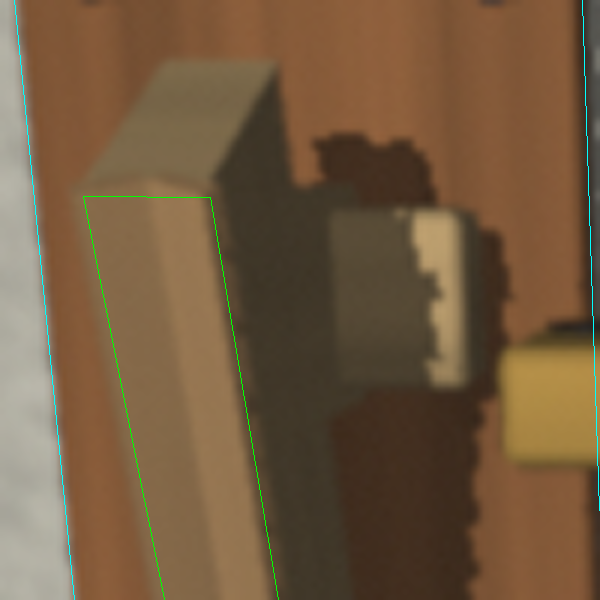

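View pics/ow8b.png

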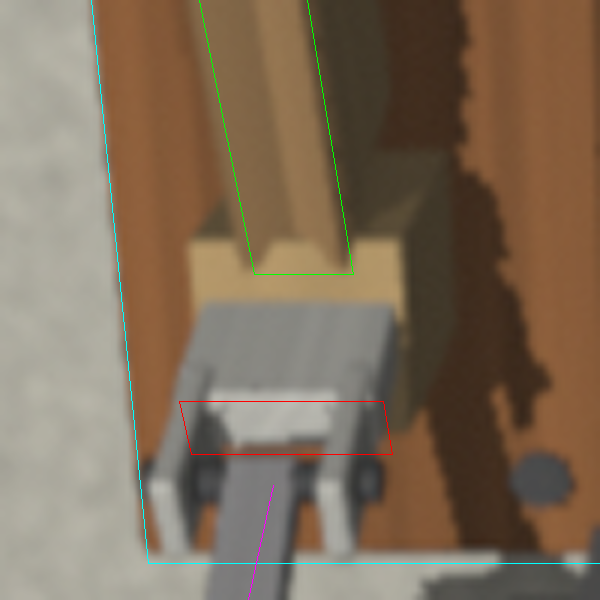

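Call:
apply_moves --plan '[[[0,-0.04,-0.022,0,0.4],[0,-0.08,-0.043,0.01,0.8],[0,-0.08,-0.043,0.06,0.8],[0,-0.08,-0.043,0.1,0.8],[0,-0.08,-0.043,0.12,0.8],[0,-0.08,-0.043,0.129,0.8],[0,-0.08,-0.043,0.129,0.8],[0,-0.08,-0.043,0.129,0.8]]]'

```text
clock: 12.72
tcp_pos: [0.6278, 0.1332, 0.0758]
orientation: [0.001, -0.637, 0.77, -0.001]
ft_force: [0.2, -0.1, -2.8]
grip_width: 0.235
```

```bash
python3 snap.py 9 wrist,scene,top
python3 - <<'E'
from ov import *
d=pickle.load(open("c_9.pkl","rb"))
p=[ 0.5352 , 0.1505, -0.1885]
overlay(d["scene"],p,295,155,390,285,4.6,"pics/os9.png",th=1.7)
overlay(d["top"],p,230,190,300,310,5,"pics/ot9.png",th=1.7)
E
```

```text
t 12.72 tcp [0.6278 0.1332 0.0758] F [ 0.24 -0.09 -2.84] grip 0.2353 yaw(x) -100.79 zax [ 2.5e-03  6.0e-04 -1.0e+00] j6 1.95
```

View pics/os9.png

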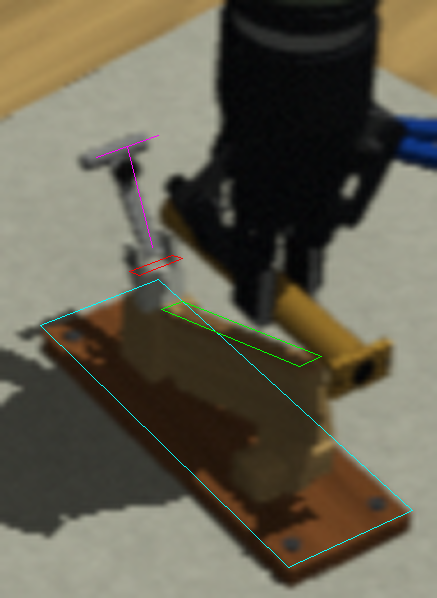

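View pics/wrist_9.png

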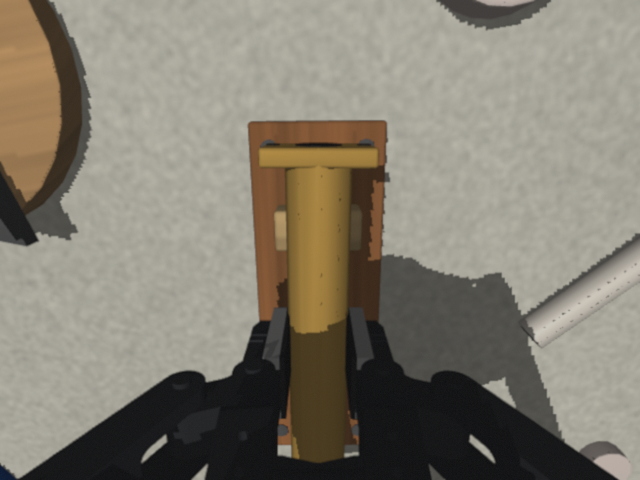

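Call:
apply_moves --plan '[[[0,0,0,0.004,0],[0,0,0,0.008,0],[0,0,0,0.011,0],[0,0,0,0.014,0],[0,0,0,0.016,0],[0,0,0,0.018,0],[0,0,0,0.018,0]]]' --newtons 25

```text
clock: 13.75
tcp_pos: [0.6267, 0.1334, 0.0588]
orientation: [0.001, -0.637, 0.77, -0.0]
ft_force: [-5.9, 1.0, 10.9]
grip_width: 0.238
```

```bash
python3 snap.py 10 wrist,scene
python3 - <<'E'
from ov import *
d=pickle.load(open("c_10.pkl","rb"))
crop(d["scene"]["image"],295,155,395,285,4.6,"pics/s10.png")
E
```

```text
t 13.75 tcp [0.6267 0.1334 0.0588] F [-5.9   1.04 10.86] grip 0.2376 yaw(x) -100.80 zax [ 0.0014  0.0011 -1.    ] j6 1.95
```

View pics/s10.png

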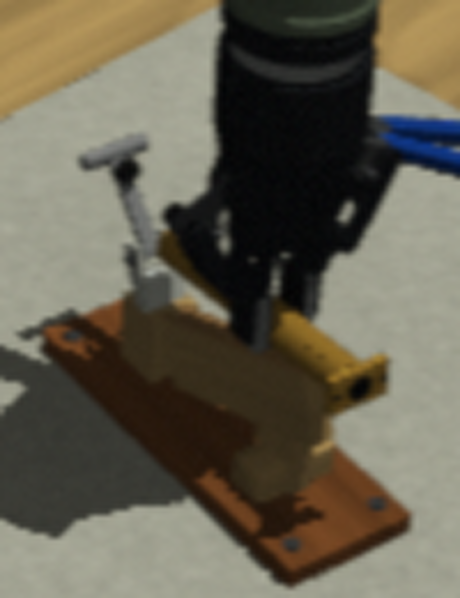

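View pics/wrist_10.png

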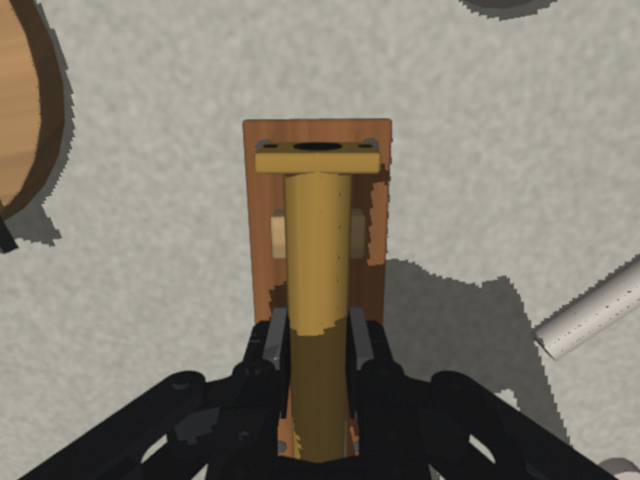

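Call:
apply_moves --plan '[[[0,0,0,0.002,0],[0,0,0,0.004,0],[0,0,0,0.006,0],[0,0,0,0.007,0],[0,0,0,0.007,0]]]' --newtons 20

```text
clock: 14.48
tcp_pos: [0.626, 0.1337, 0.0522]
orientation: [0.001, -0.637, 0.771, 0.0]
ft_force: [-7.7, 1.3, 12.4]
grip_width: 0.235
```

```bash
python3 snap.py 11 wrist,scene
python3 - <<'E'
from ov import *
d=pickle.load(open("c_11.pkl","rb"))
crop(d["scene"]["image"],295,155,395,285,4.6,"pics/s11.png")
E
```

```text
t 14.47 tcp [0.626  0.1337 0.0522] F [-7.73  1.33 12.36] grip 0.2346 yaw(x) -100.80 zax [ 2.0e-04  1.5e-03 -1.0e+00] j6 1.95
```

View pics/s11.png

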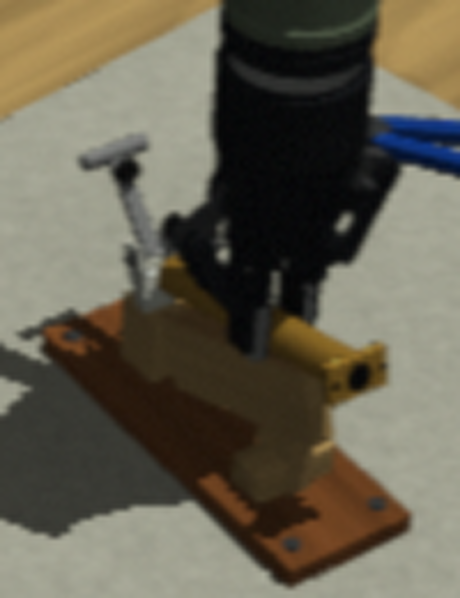

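View pics/wrist_11.png

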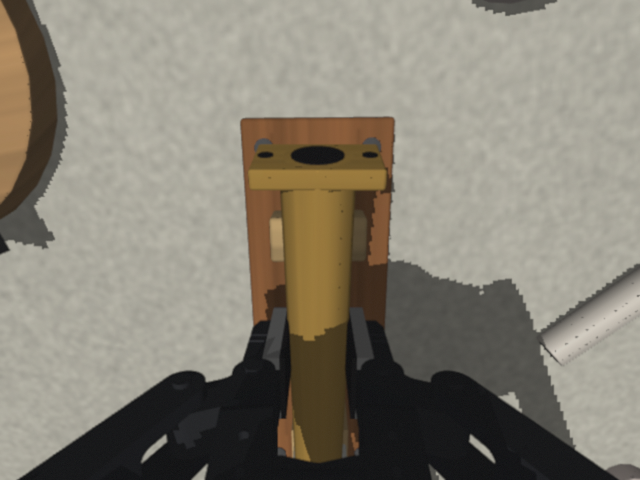

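```bash
cat > tilt.py <<'E'
import sys
from h import *
d=pickle.load(open(f"c_{sys.argv[1]}.pkl","rb")); w=d["wrist"];row=float(sys.argv[2]);g=float(sys.argv[3])
t=d["st"]["tcp_pos"];yw=np.radians(-10.8);u=np.array([np.cos(yw),np.sin(yw),0])
for ph in range(0,26,2):
  f=np.radians(ph);P=t+[0,0,.0472]+g*(u*np.cos(f)+[0,0,np.sin(f)])
  print(ph,proj(w,P,d["wp"]).round(1))
E
python3 tilt.py 11 155 .069
```

```text
0 [[318.2 147.7]]
2 [[318.2 148.4]]
4 [[318.2 149.4]]
6 [[318.2 150.7]]
8 [[318.2 152.4]]
10 [[318.2 154.5]]
12 [[318.2 156.8]]
14 [[318.2 159.6]]
16 [[318.2 162.8]]
18 [[318.2 166.3]]
20 [[318.3 170.3]]
22 [[318.3 174.7]]
24 [[318.3 179.5]]
```

Call:
apply_moves --plan '[[[0,0,0.001,0.002,0],[0,0,0.002,0.004,0],[0,0,0.003,0.006,0],[0,0,0.004,0.008,0],[0,0,0.004,0.008,0]]]' --newtons 20

```text
clock: 15.2
tcp_pos: [0.6258, 0.1339, 0.0484]
orientation: [0.004, -0.638, 0.77, -0.003]
ft_force: [-7.5, -3.5, 28.2]
grip_width: 0.236
```

```bash
python3 snap.py 12 wrist,scene
python3 - <<'E'
from ov import *
d=pickle.load(open("c_12.pkl","rb"))
crop(d["scene"]["image"],305,185,385,265,7,"pics/s12.png")
E
```

```text
t 15.20 tcp [0.6258 0.1339 0.0484] F [-7.46 -3.5  28.25] grip 0.2363 yaw(x) -100.77 zax [ 0.0095  0.0012 -1.    ] j6 1.95
```

View pics/s12.png

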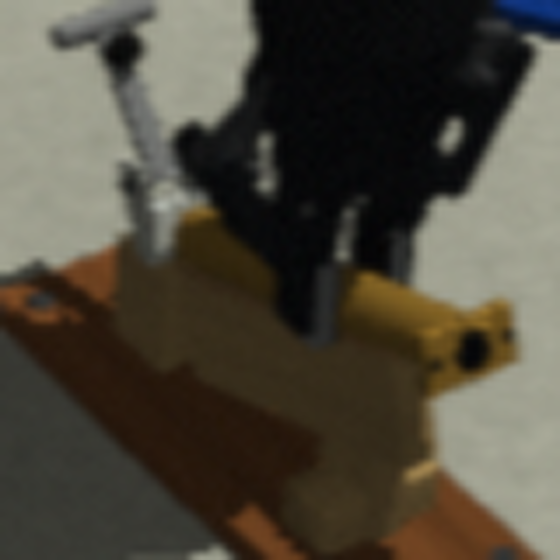

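View pics/wrist_12.png

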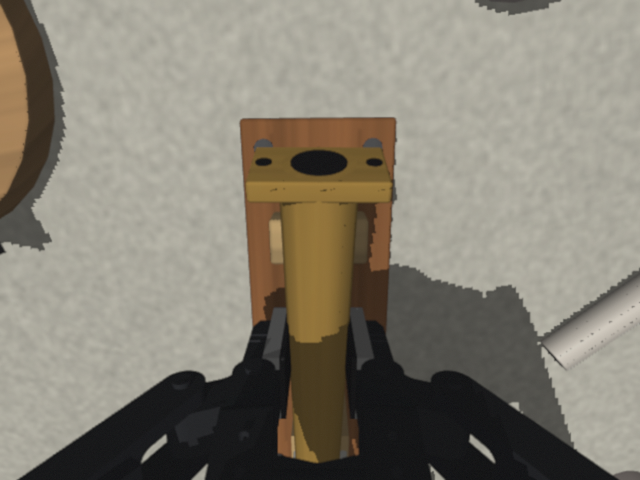

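Run:
```python
from h import *
d=pickle.load(open("c_12.pkl","rb"))
im=d["wrist"]["image"]
crop(im,230,130,410,220,4.4,"pics/w12c.png")
g=cv2.cvtColor(im,cv2.COLOR_RGB2GRAY)[140:185,280:356]
m=(g<45).astype(np.uint8)
c,_=cv2.findContours(m,cv2.RETR_EXTERNAL,cv2.CHAIN_APPROX_NONE)
c=max(c,key=cv2.contourArea);e=cv2.fitEllipse(c);print(e,np.degrees(np.arcsin(min(e[1])/max(e[1]))))
```

```text
((38.57678985595703, 22.329296112060547), (23.870073318481445, 55.73182678222656), 90.3504409790039) 25.359872231240374
```

View pics/w12c.png

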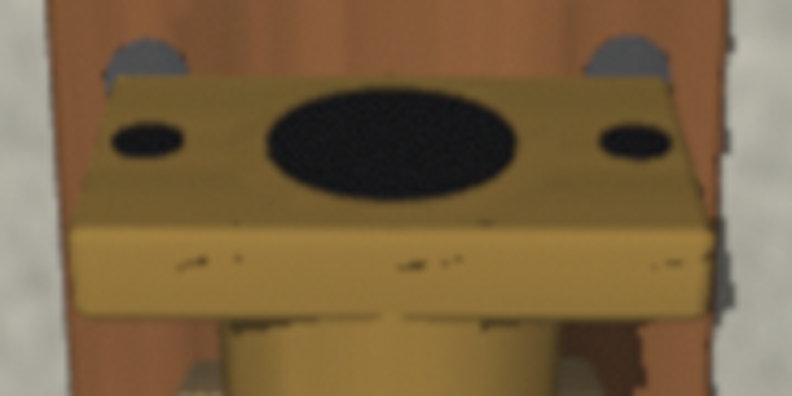

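```bash
cat > fl.py <<'E'
import sys
from jig import *
def flange(d,uv,p=(.5352,.1505,-.1885)):
    T=ridgeT(p);o,v=ray(d["wrist"],uv,d["wp"])
    n=T[:3,2];k=((T[:3,3]-o)@n)/(v[0]@n);P=o+k*v[0];return (P-T[:3,3])@T[:3,:3]
if __name__=="__main__":
    d=pickle.load(open(f"c_{sys.argv[1]}.pkl","rb"));print(flange(d,[float(sys.argv[2]),float(sys.argv[3])]))
E
python3 fl.py 12 318.6 162.3
```

```text
[ 1.68889581e-01  4.88021963e-04 -1.18810878e-17]
```

Call:
apply_moves --plan '[[[0,0,0.0,-0.003,0],[0,0,0.002,-0.002,0],[0,0,0.004,-0.0015,0],[0,0,0.006,-0.001,0],[0,0,0.008,0,0],[0,0,0.008,0,0]]]' --newtons 30

```text
clock: 16.05
tcp_pos: [0.621, 0.135, 0.0469]
orientation: [0.006, -0.638, 0.77, -0.004]
ft_force: [2.6, -1.2, 16.2]
grip_width: 0.237
```

```bash
python3 snap.py 13 wrist
cat > hole.py <<'E'
import sys
from fl import *
d=pickle.load(open(f"c_{sys.argv[1]}.pkl","rb"))
im=d["wrist"]["image"];g=cv2.cvtColor(im,cv2.COLOR_RGB2GRAY)[120:200,270:366]
m=(g<45).astype(np.uint8)
c,_=cv2.findContours(m,cv2.RETR_EXTERNAL,cv2.CHAIN_APPROX_NONE)
c=max(c,key=cv2.contourArea);e=cv2.fitEllipse(c);u=[e[0][0]+270,e[0][1]+120]
th=np.degrees(np.arcsin(min(e[1])/max(e[1])));o,v=ray(d["wrist"],u,d["wp"])
yw=-.1885;up=np.array([np.cos(yw),np.sin(yw),0]);ph=np.degrees(np.arctan2(-v[0]@up,-v[0][2]))
print("hole",np.round(u,1),e[1],"tilt",th-ph,"flange ridge",(flange(d,u)*1000).round(1))
E
python3 hole.py 12; python3 hole.py 13
```

```text
t 16.05 tcp [0.621  0.135  0.0469] F [ 2.56 -1.19 16.17] grip 0.2366 yaw(x) -100.78 zax [ 1.490e-02  9.000e-04 -9.999e-01] j6 1.96
hole [318.6 162.3] (23.870073318481445, 55.73182678222656) tilt 19.665810780777342 flange ridge [168.9   0.5   0. ]
hole [318.7 161. ] (23.029407501220703, 55.42304229736328) tilt 19.349045875713518 flange ridge [163.5   0.6  -0. ]
```

View pics/wrist_13.png

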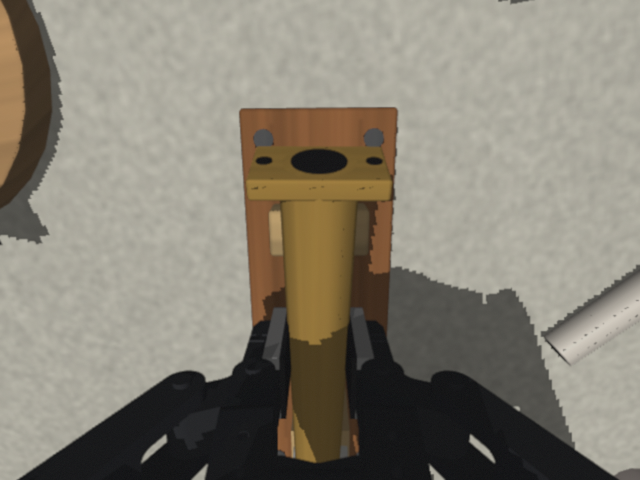

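Call:
apply_moves --plan '[[[0,0,0.001,-0.002,0],[0,0,0.003,-0.001,0],[0,0,0.005,-0.001,0],[0,0,0.007,0,0],[0,0,0.009,0.0005,0],[0,0,0.009,0.0005,0]]]' --newtons 30

```text
clock: 16.85
tcp_pos: [0.6187, 0.1357, 0.0464]
orientation: [0.011, -0.638, 0.77, -0.009]
ft_force: [17.7, -7.3, 8.1]
grip_width: 0.241
```

```bash
python3 snap.py 14 wrist,scene; python3 hole.py 14;python3 - <<'E'
from ov import *
d=pickle.load(open("c_14.pkl","rb"))
crop(d["scene"]["image"],305,185,385,265,7,"pics/s14.png")
E
```

```text
t 16.85 tcp [0.6187 0.1357 0.0464] F [17.66 -7.31  8.06] grip 0.2406 yaw(x) -100.70 zax [ 2.790e-02 -1.000e-04 -9.996e-01] j6 1.96
hole [318.7 158.2] (21.627872467041016, 54.48655319213867) tilt 19.29555256014086 flange ridge [160.6   0.8   0. ]
```

View pics/s14.png

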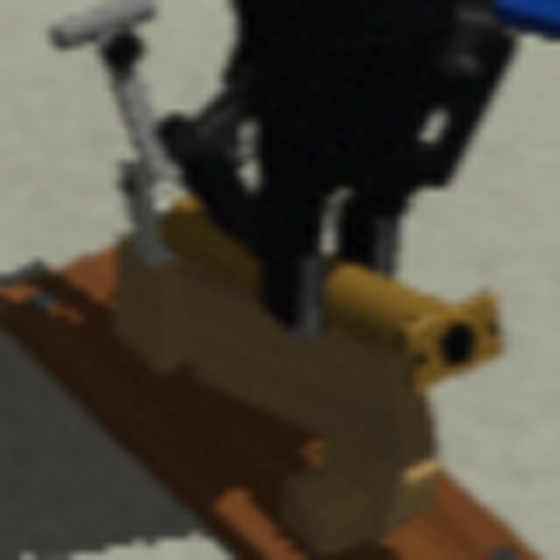

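Call:
apply_moves --plan '[[[0,0,-0.003,-0.001,0],[0,0,-0.004,-0.001,0],[0.022,0,-0.004,-0.001,0],[0.026,0,-0.004,-0.001,0],[0.032,0,-0.004,-0.001,0],[0.045,0,-0.004,-0.001,0],[0.05,0,-0.004,-0.001,0],[0.05,0,-0.004,-0.001,0]]]' --newtons 30

```text
clock: 17.95
tcp_pos: [0.6099, 0.136, 0.0419]
orientation: [-0.0, -0.637, 0.77, 0.0]
ft_force: [0.2, -0.1, 0.5]
grip_width: 0.586
```

```bash
python3 snap.py 15 wrist,scene; python3 hole.py 15
```

```text
t 17.95 tcp [0.6099 0.136  0.0419] F [ 0.17 -0.06  0.52] grip 0.5861 yaw(x) -100.80 zax [-2.e-04  0.e+00 -1.e+00] j6 1.96
hole [315.2 130.4] (21.461881637573242, 59.40446472167969) tilt 19.175172170121634 flange ridge [161.2   0.6   0. ]
```

View pics/wrist_15.png

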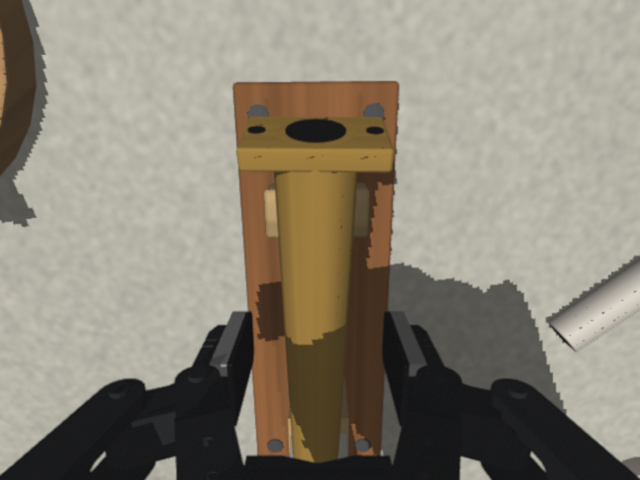

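Call:
apply_moves --plan '[[[0.05,0,0,-0.01,0],[0.05,0,0,-0.03,0],[0.05,0,0,-0.06,0],[0.03,0,0,-0.1,0],[0,0,0,-0.15,0],[0,0,0,-0.15,0],[0,0,0,-0.15,0]]]'

```text
clock: 18.92
tcp_pos: [0.6096, 0.1359, 0.1922]
orientation: [0.0, -0.637, 0.771, 0.0]
ft_force: [-0.3, 0.3, -0.5]
grip_width: -0.001
```

```bash
python3 snap.py 16 wrist,scene,top; python3 hole.py 16
python3 - <<'E'
from ov import *
d=pickle.load(open("c_16.pkl","rb"))
p=[ 0.5352 , 0.1505, -0.1885]
overlay(d["scene"],p,295,170,395,270,6,"pics/os16.png",th=1.8)
E
```

```text
t 18.93 tcp [0.6096 0.1359 0.1922] F [-0.26  0.27 -0.54] grip -0.0010 yaw(x) -100.80 zax [ 1.e-04  1.e-04 -1.e+00] j6 1.96
hole [347.7 146.9] (16.912921905517578, 22.764644622802734) tilt 43.83008780168081 flange ridge [144.7 -18.8  -0. ]
```

View pics/os16.png

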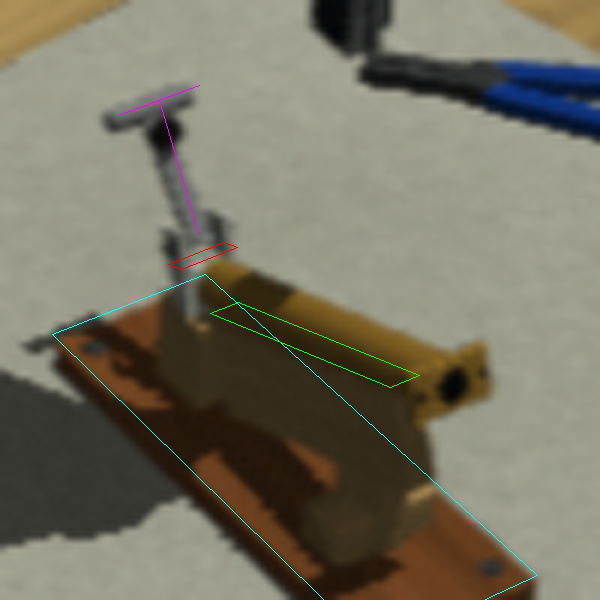

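View pics/wrist_16.png

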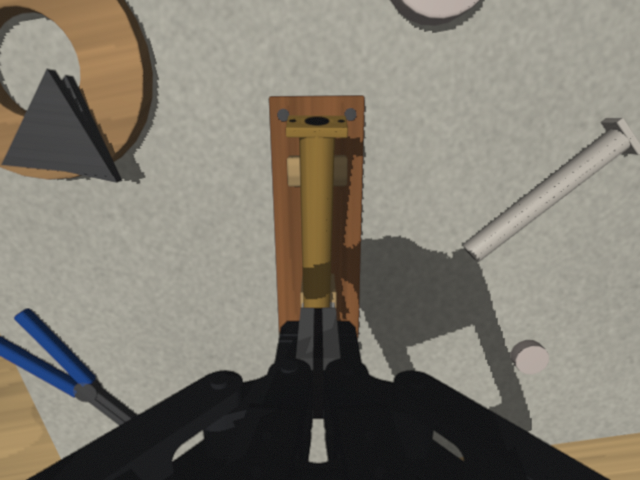

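Call:
apply_moves --plan '[[[0,0,0.05,0,0],[0,0,0.1,0,0],[0,0,0.15,0,0],[0,0,0.151,0.03,0],[0,0,0.151,0.07,0],[0,0,0.151,0.1,0],[0,0,0.151,0.107,0],[0,0,0.151,0.107,0],[0,0,0.151,0.107,0]]]'

```text
clock: 20.2
tcp_pos: [0.4626, 0.1646, 0.0861]
orientation: [0.001, -0.637, 0.771, -0.0]
ft_force: [-0.4, 0.7, -0.2]
grip_width: 0.004
```

```bash
python3 snap.py 17 wrist,scene,top;  python3 - <<'E'
from ov import *
d=pickle.load(open("c_17.pkl","rb"))
crop(d["scene"]["image"],275,150,375,250,6,"pics/s17.png")
E
```

```text
t 20.20 tcp [0.4626 0.1646 0.0861] F [-0.44  0.73 -0.21] grip 0.0037 yaw(x) -100.81 zax [ 2.2e-03  8.0e-04 -1.0e+00] j6 2.08
```

View pics/s17.png

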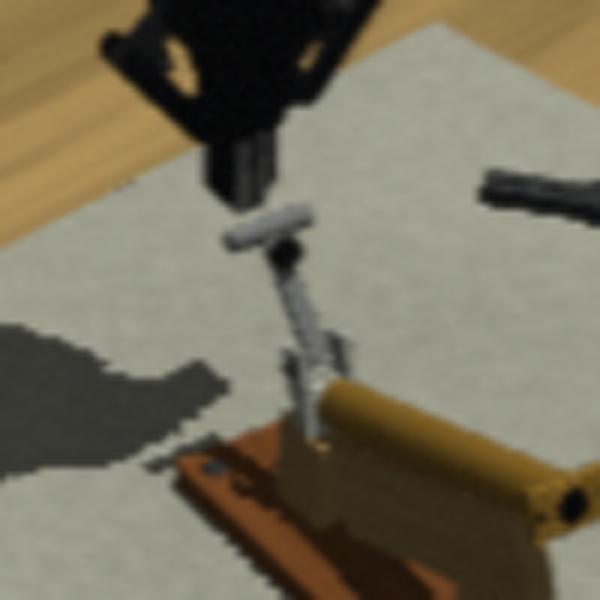

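View pics/wrist_17.png

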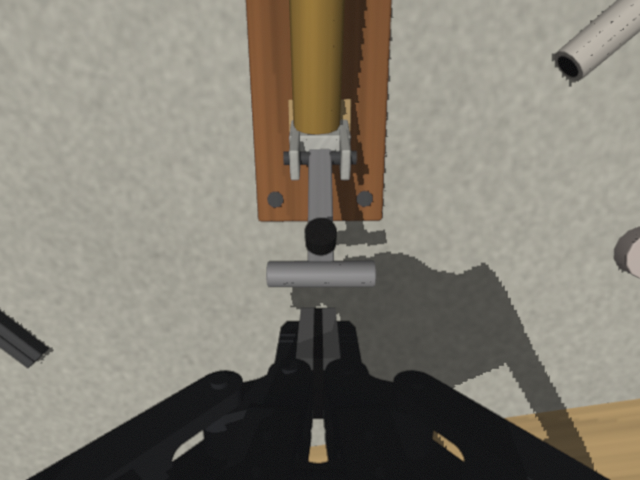

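```bash
cat > bar.py <<'E'
import sys
from jig import *
p=(.5352,.1505,-.1885)
d=pickle.load(open(f"c_{sys.argv[1]}.pkl","rb"))
for th in np.arange(float(sys.argv[2]),float(sys.argv[3]),.1):
    q=[proj(d["wrist"],rp(p,-.006+.057*np.cos(th),y,.022+.057*np.sin(th)),d["wp"])[0].round(0) for y in(.02,0,-.02)]
    P=rp(p,-.006+.057*np.cos(th),0,.022+.057*np.sin(th));print(round(th,2),q,P.round(4))
u=np.array([np.cos(p[2]),np.sin(p[2])]);t=d["st"]["tcp_pos"];r=t[:2]-p[:2]
print("tcp s %.4f lat %.4f tip h %.4f"%(r@u,r@[-u[1],u[0]],t[2]+.04))
E
python3 bar.py 17 1.5 2.15
```

```text
1.5 [array([258., 224.]), array([319., 224.]), array([380., 223.])] [0.5069 0.1559 0.1384]
1.6 [array([259., 238.]), array([319., 238.]), array([379., 238.])] [0.5016 0.1569 0.1366]
1.7 [array([261., 250.]), array([319., 250.]), array([377., 250.])] [0.4965 0.1579 0.1342]
1.8 [array([263., 261.]), array([319., 261.]), array([375., 261.])] [0.4917 0.1588 0.1314]
1.9 [array([264., 270.]), array([319., 269.]), array([373., 269.])] [0.4871 0.1597 0.128 ]
2.0 [array([266., 276.]), array([319., 276.]), array([372., 276.])] [0.483  0.1605 0.1242]
2.1 [array([268., 282.]), array([319., 281.]), array([370., 281.])] [0.4792 0.1612 0.12  ]
tcp s -0.0739 lat 0.0002 tip h 0.1261
```

Call:
apply_moves --plan '[[[0,0,0,0.006,0],[0,0,-0.01,0.006,0],[0,0,-0.02,0.004,0],[0,0,-0.03,0,0],[0,0,-0.04,-0.002,0],[0,0,-0.05,-0.004,0],[0,0,-0.058,-0.005,0],[0,0,-0.066,-0.005,0],[0,0,-0.073,-0.005,0],[0,0,-0.077,-0.005,0],[0,0,-0.077,-0.005,0]]]'

```text
clock: 21.72
tcp_pos: [0.5378, 0.1499, 0.09]
orientation: [0.0, -0.637, 0.771, -0.0]
ft_force: [0.6, 0.4, -0.4]
grip_width: -0.001
```

```bash
python3 snap.py 18 wrist,scene; python3 bar.py 18 .3 1.0
python3 - <<'E'
from ov import *
d=pickle.load(open("c_18.pkl","rb"))
crop(d["scene"]["image"],285,150,385,250,6,"pics/s18.png")
E
```

```text
t 21.73 tcp [0.5378 0.1499 0.09  ] F [ 0.56  0.43 -0.44] grip -0.0006 yaw(x) -100.80 zax [ 7.e-04  1.e-04 -1.e+00] j6 2.01
0.3 [array([267., 246.]), array([318., 246.]), array([368., 246.])] [0.5669 0.1445 0.1181]
0.4 [array([266., 259.]), array([318., 259.]), array([369., 259.])] [0.5633 0.1451 0.1224]
0.5 [array([266., 272.]), array([318., 272.]), array([370., 272.])] [0.5593 0.1459 0.1264]
0.6 [array([265., 287.]), array([318., 287.]), array([371., 287.])] [0.5549 0.1467 0.13  ]
0.7 [array([264., 302.]), array([318., 302.]), array([371., 302.])] [0.5502 0.1476 0.133 ]
0.8 [array([264., 317.]), array([318., 317.]), array([372., 317.])] [0.5452 0.1486 0.1356]
0.9 [array([264., 333.]), array([318., 333.]), array([372., 333.])] [0.54   0.1496 0.1377]
tcp s 0.0026 lat -0.0002 tip h 0.1300
```

View pics/s18.png

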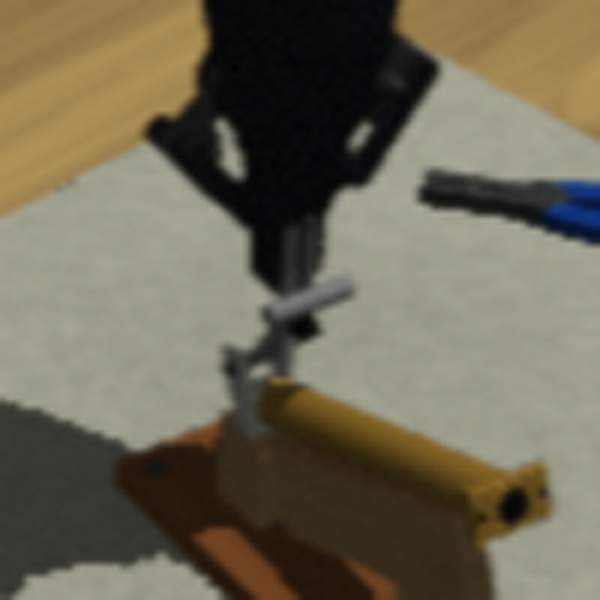

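View pics/wrist_18.png

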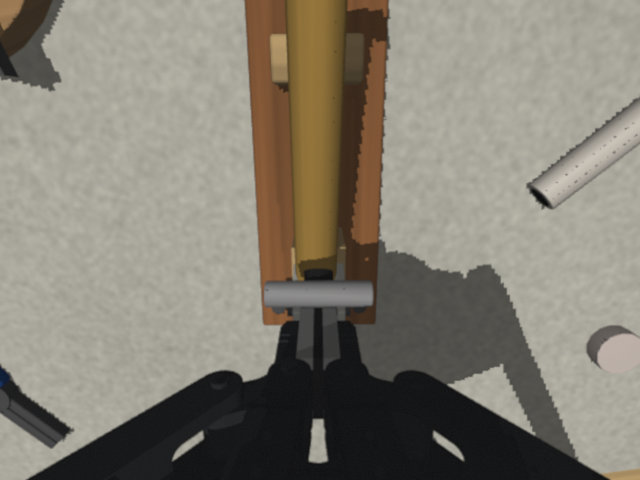

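Call:
apply_moves --plan '[[[0,0,0.003,-0.01,0],[0,0,0,-0.022,0],[0,0,-0.025,-0.022,0],[0,0,-0.026,-0.015,0],[0,0,-0.027,-0.008,0],[0,0,-0.029,-0.002,0],[0,0,-0.031,0.004,0],[0,0,-0.033,0.01,0],[0,0,-0.034,0.015,0],[0,0,-0.035,0.018,0],[0,0,-0.035,0.018,0]]]'

```text
clock: 23.2
tcp_pos: [0.5833, 0.1418, 0.0772]
orientation: [0.01, -0.638, 0.77, -0.009]
ft_force: [17.2, -8.5, 9.7]
grip_width: 0.001
```

```bash
python3 snap.py 19 wrist,scene; python3 bar.py 19 -.1 .5
python3 - <<'E'
from ov import *
d=pickle.load(open("c_19.pkl","rb"))
crop(d["scene"]["image"],285,150,385,250,6,"pics/s19.png")
E
```

```text
t 23.20 tcp [0.5833 0.1418 0.0772] F [17.17 -8.47  9.75] grip 0.0006 yaw(x) -100.67 zax [ 0.0266 -0.0012 -0.9996] j6 1.99
-0.1 [array([274., 318.]), array([319., 319.]), array([365., 319.])] [0.5765 0.1426 0.0977]
0.0 [array([272., 328.]), array([319., 328.]), array([366., 328.])] [0.5749 0.1429 0.1031]
0.1 [array([271., 338.]), array([319., 339.]), array([367., 339.])] [0.5727 0.1433 0.1084]
0.2 [array([270., 351.]), array([319., 351.]), array([368., 351.])] [0.57   0.1439 0.1134]
0.3 [array([269., 364.]), array([319., 364.]), array([369., 364.])] [0.5669 0.1445 0.1181]
0.4 [array([268., 378.]), array([319., 379.]), array([370., 379.])] [0.5633 0.1451 0.1224]
tcp s 0.0489 lat 0.0005 tip h 0.1172
```

View pics/s19.png

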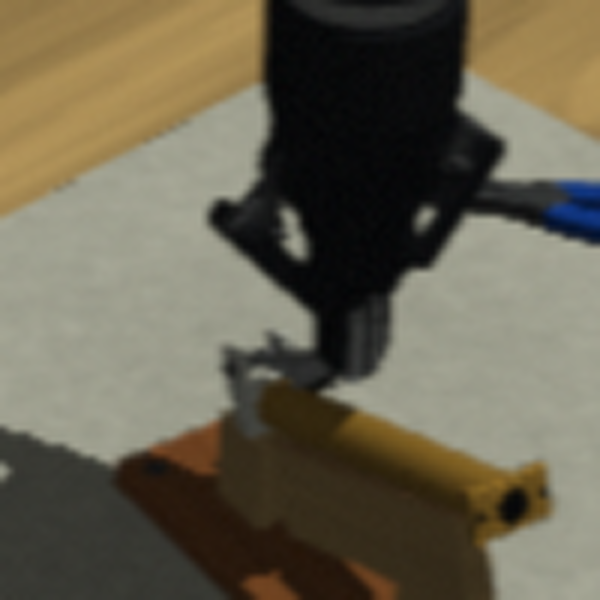

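View pics/wrist_19.png

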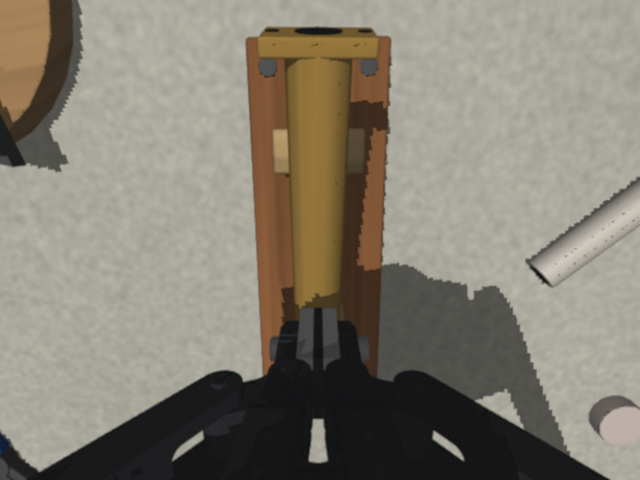

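Call:
apply_moves --plan '[[[0,0,-0.008,-0.004,0],[0,0,-0.015,-0.006,0],[0,0,-0.016,-0.015,0],[0,0,-0.016,-0.03,0],[0,0,0.0,-0.03,0],[0,0,0.002,-0.03,0],[0,0,0.002,-0.03,0]]]'

```text
clock: 24.18
tcp_pos: [0.5689, 0.1438, 0.1019]
orientation: [-0.0, -0.638, 0.77, 0.0]
ft_force: [0.2, 0.2, 0.7]
grip_width: 0.002
```

```bash
python3 snap.py 20 wrist,scene; python3 bar.py 20 -.1 .5
python3 - <<'E'
from ov import *
d=pickle.load(open("c_20.pkl","rb"))
crop(d["scene"]["image"],285,150,385,250,6,"pics/s20.png")
E
```

```text
t 24.18 tcp [0.5689 0.1438 0.1019] F [0.2  0.19 0.68] grip 0.0019 yaw(x) -100.77 zax [-6.e-04 -1.e-04 -1.e+00] j6 1.99
-0.1 [array([277., 269.]), array([318., 269.]), array([359., 269.])] [0.5765 0.1426 0.0977]
0.0 [array([276., 276.]), array([318., 276.]), array([360., 276.])] [0.5749 0.1429 0.1031]
0.1 [array([275., 285.]), array([318., 285.]), array([361., 285.])] [0.5727 0.1433 0.1084]
0.2 [array([274., 295.]), array([318., 295.]), array([362., 295.])] [0.57   0.1439 0.1134]
0.3 [array([273., 306.]), array([318., 306.]), array([362., 306.])] [0.5669 0.1445 0.1181]
0.4 [array([272., 318.]), array([318., 318.]), array([363., 318.])] [0.5633 0.1451 0.1224]
tcp s 0.0343 lat -0.0003 tip h 0.1419
```

View pics/s20.png

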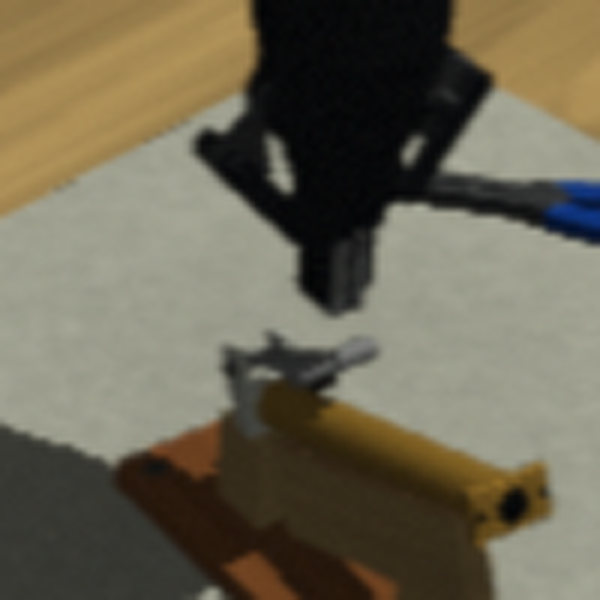

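View pics/wrist_20.png

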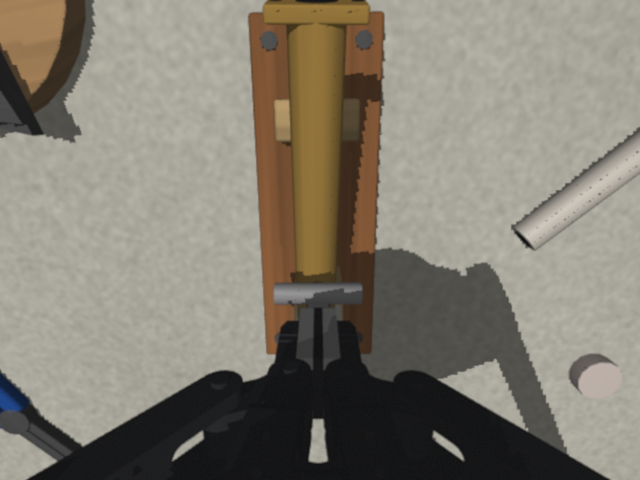

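Call:
apply_moves --plan '[[[0,0,-0.001,0.012,0],[0,0,-0.002,0.02,0],[0,0,-0.002,0.025,0],[0,0,-0.003,0.028,0],[0,0,-0.004,0.031,0],[0,0,-0.004,0.033,0],[0,0,-0.004,0.033,0]]]'

```text
clock: 25.15
tcp_pos: [0.5743, 0.1429, 0.0705]
orientation: [0.001, -0.637, 0.771, -0.001]
ft_force: [-1.8, -1.6, 6.6]
grip_width: -0.003
```

```bash
python3 snap.py 21 wrist,scene; python3 bar.py 21 -.1 .4
python3 - <<'E'
from ov import *
d=pickle.load(open("c_21.pkl","rb"))
crop(d["scene"]["image"],285,150,385,250,6,"pics/s21.png")
E
```

```text
t 25.15 tcp [0.5743 0.1429 0.0705] F [-1.84 -1.64  6.6 ] grip -0.0026 yaw(x) -100.80 zax [ 2.e-03  2.e-04 -1.e+00] j6 1.98
-0.1 [array([270., 308.]), array([318., 308.]), array([366., 308.])] [0.5765 0.1426 0.0977]
0.0 [array([269., 317.]), array([318., 317.]), array([367., 317.])] [0.5749 0.1429 0.1031]
0.1 [array([267., 329.]), array([318., 329.]), array([368., 329.])] [0.5727 0.1433 0.1084]
0.2 [array([266., 341.]), array([318., 341.]), array([370., 341.])] [0.57   0.1439 0.1134]
0.3 [array([265., 356.]), array([318., 355.]), array([371., 355.])] [0.5669 0.1445 0.1181]
tcp s 0.0398 lat -0.0002 tip h 0.1105
```

View pics/s21.png

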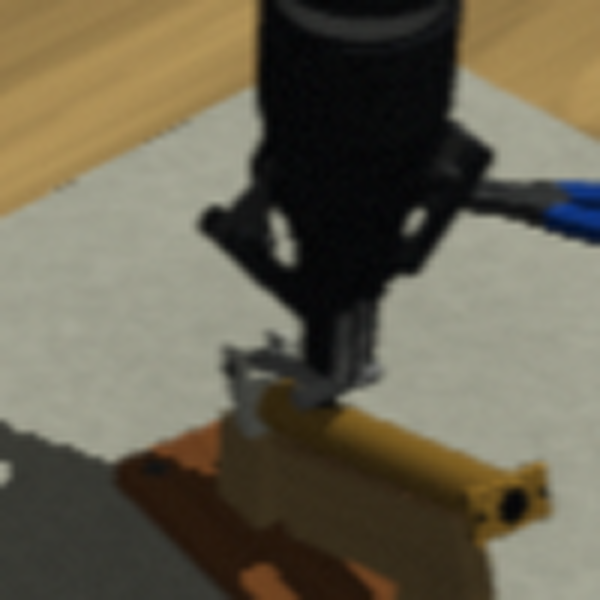

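View pics/wrist_21.png

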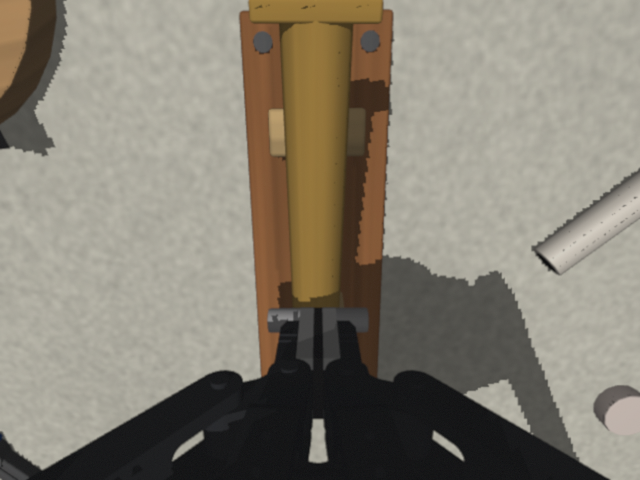

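Call:
apply_moves --plan '[[[0,0,0,0.001,0],[0,0,0,0.002,0],[0,0,0,0.003,0],[0,0,0,0.003,0]]]'

```text
clock: 25.75
tcp_pos: [0.5747, 0.1429, 0.0698]
orientation: [0.002, -0.637, 0.77, -0.001]
ft_force: [-3.0, -2.9, 18.9]
grip_width: -0.001
```

```bash
python3 snap.py 22 wrist; python3 bar.py 22 -.1 .3
python3 - <<'E'
from h import *
d=pickle.load(open("c_22.pkl","rb"))
crop(d["wrist"]["image"],250,280,390,350,5,"pics/w22.png")
E
```

```text
t 25.75 tcp [0.5747 0.1429 0.0698] F [-3.01 -2.85 18.85] grip -0.0008 yaw(x) -100.79 zax [ 3.9e-03  4.0e-04 -1.0e+00] j6 1.98
-0.1 [array([270., 309.]), array([318., 309.]), array([366., 309.])] [0.5765 0.1426 0.0977]
0.0 [array([269., 319.]), array([318., 319.]), array([367., 319.])] [0.5749 0.1429 0.1031]
0.1 [array([267., 330.]), array([318., 330.]), array([369., 330.])] [0.5727 0.1433 0.1084]
0.2 [array([266., 343.]), array([318., 343.]), array([370., 343.])] [0.57   0.1439 0.1134]
tcp s 0.0402 lat -0.0001 tip h 0.1098
```

View pics/w22.png

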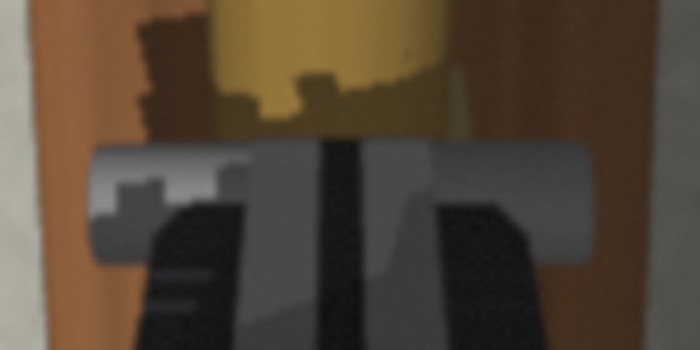

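Call:
apply_moves --plan '[[[0,0,0,-0.003,0],[0,0,0,-0.01,0],[0,0,0,-0.03,0],[0,0,0,-0.07,0],[0,0,0.0,-0.12,0],[0,0,0.0,-0.15,0],[0,0,0.06,-0.15,0],[0,0,0.06,-0.15,0],[0,0,0.06,-0.15,0]]]'

```text
clock: 26.92
tcp_pos: [0.515, 0.1543, 0.2162]
orientation: [0.0, -0.638, 0.77, -0.0]
ft_force: [1.3, -0.0, -1.0]
grip_width: 0.004
```

```bash
python3 snap.py 23 wrist,scene,top; python3 bar.py 23 -.2 .3
python3 - <<'E'
from ov import *
d=pickle.load(open("c_23.pkl","rb"))
crop(d["scene"]["image"],295,180,395,280,6,"pics/s23.png")
p=[ 0.5352 , 0.1505, -0.1885]
overlay(d["wrist"],p,220,30,420,330,2,"pics/ow23.png",pose=d["wp"],th=0.)
E
```

```text
t 26.93 tcp [0.515  0.1543 0.2162] F [ 1.35 -0.03 -0.98] grip 0.0045 yaw(x) -100.78 zax [ 9.e-04  2.e-04 -1.e+00] j6 2.03
-0.2 [array([290., 137.]), array([318., 137.]), array([345., 137.])] [0.5776 0.1424 0.0921]
-0.1 [array([290., 139.]), array([318., 139.]), array([346., 139.])] [0.5765 0.1426 0.0977]
0.0 [array([289., 142.]), array([318., 142.]), array([346., 142.])] [0.5749 0.1429 0.1031]
0.1 [array([289., 146.]), array([318., 146.]), array([347., 146.])] [0.5727 0.1433 0.1084]
0.2 [array([288., 151.]), array([318., 151.]), array([347., 150.])] [0.57   0.1439 0.1134]
tcp s -0.0206 lat -0.0000 tip h 0.2562
```

View pics/s23.png

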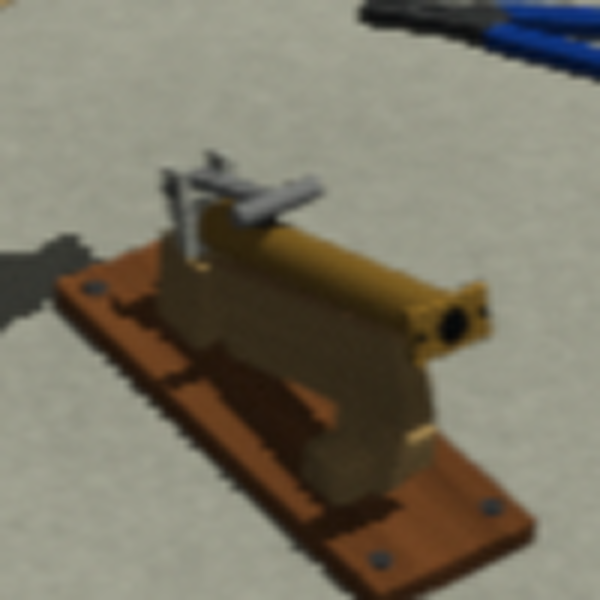

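View pics/ow23.png

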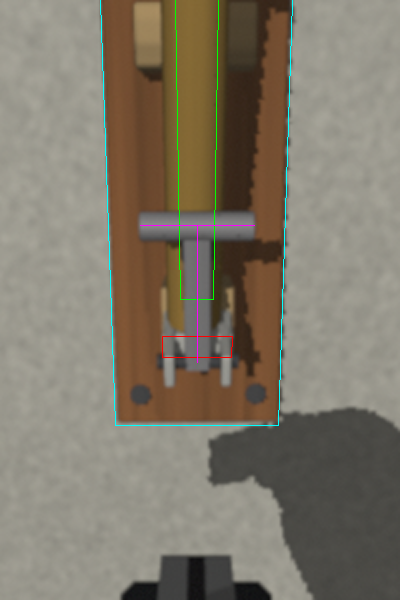

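View pics/top_23.png

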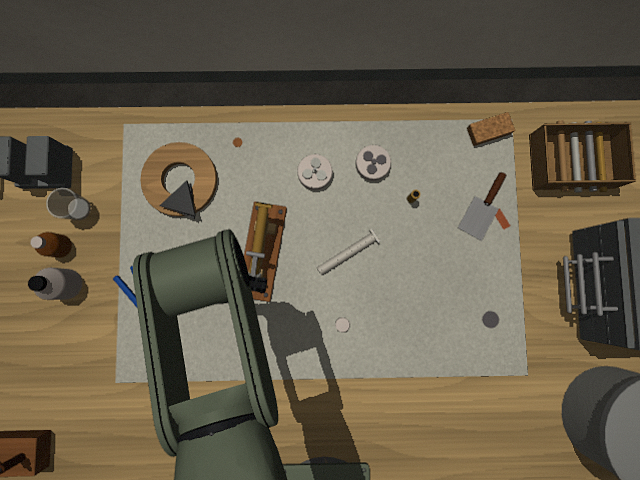

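```bash
python3 -c "
from workcell import manip
print(manip.finish_job())"
```

```text
the job is handed in; nothing more can be done
None
```

The brass flanged tube is in the jig's groove, flange at the upper end and plain end against the stop. The hold-down is lowered onto it. I handed the job in at about 27 s of the 58 s allowed, and `finish_job` gives no verdict.

**How it was placed:** I gripped the tube 11 mm from its middle, towards the flange. I set it on the upper end of the ridge and pivoted it in the grip down into the groove. Then I slid it down the slope until about 18 N showed contact with the stop, and let go. The hold-down was pushed over with the closed fingertips.

**Last checks:**
- **Tube seat:** after release it measured about 19–20° tilt, about 0.6 mm off centre, and the plain end about 1 mm from the stop. These are camera estimates, good to about 2 mm.
- **Hold-down:** the crossbar stopped hard at about 19 N, and the last wrist picture shows it at about 0 to 0.02 rad.
- **Tube after the push:** in the scene camera the flange sits at the same pixel before and after the hold-down was lowered.
- **Robot and bystanders:** the gripper is about 0.15 m clear of everything. The bystanders look unmoved in the top view, except that the arm partly hides the pliers there. Only part of them shows in the last scene crop.

**What disagreed or went wrong:**
- **Fingertip position:** the real fingertips sit about 40 mm behind the reported TCP. My first grasp therefore closed above the tube without moving it. I measured the offset from two cameras and corrected for it.
- **Hold-down slip:** on the first downward push the fingertip slipped off the front of the crossbar, reaching about 17 N sideways on the tool. I repositioned and pushed again.
- **Jig position:** the top camera put the ridge about 5 mm farther uphill than the wrist camera did. I used the wrist view, and contact with the stop agreed with it.

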